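Change over the cap feeder on the packing bench

TASK

Change the packing bench over: gather all the loose black caps into the grey tote, then carry the tote to the feeder and tip it so that all the caps end up inside the hopper, and stand the empty tote back upright, centred and square on its rubber mat. Also swap the two samples, so that the squat jar stands upright in the middle of the square stand and the dropper bottle upright in the middle of the round stand. Do not disturb the small carton, the tape roll or the brush.

Things in the scene. Friction and masses are not known exactly. Their poses are not given: they have to be found in the camera images.
- hopper: the cap feeder, fixed: white machine base 190 x 190 x 45 mm carrying a square flared steel hopper, open at the top; rim 216 mm square outside at 140 mm above the bench, narrowing to a flat floor 140 mm square, 45 mm above the bench. Origin: centre of its underside on the bench; z up; x and y along its sides
- tote_mat: flat black rubber mat 270 x 230 x 3 mm fixed on the bench, where the tote lives. Origin: centre of its underside; x along its 270 mm side, z up
- tote: grey tote, 190 (x) by 171 mm (y): floor 90 mm wide in y, 4 mm thick; along both long sides (it pours over either) a ramp rises at 25 degrees to a lip 24 mm high; upright end walls 45 mm high. Two end posts carry a bar along x over the middle: 178 mm long, 12 mm thick (y), from 88 to 110 mm above the underside. Origin: centre of its underside, z up
- tote_grip (a point): centre of the tote's carrying bar, 99 mm above the tote's underside; same axes as the tote
- cap0: loose black screw cap, a solid disc 36 mm in diameter and 28 mm high, 20 g; 3 to 5 of these five are present, lying flat between tote and feeder. Origin: its centre (14 mm above the surface it lies on), z along its axis
- cap1: loose black screw cap, a solid disc 36 mm in diameter and 28 mm high, 20 g; 3 to 5 of these five are present, lying flat between tote and feeder. Origin: its centre (14 mm above the surface it lies on), z along its axis
- cap2: loose black screw cap, a solid disc 36 mm in diameter and 28 mm high, 20 g; 3 to 5 of these five are present, lying flat between tote and feeder. Origin: its centre (14 mm above the surface it lies on), z along its axis
- cap3: loose black screw cap, a solid disc 36 mm in diameter and 28 mm high, 20 g; 3 to 5 of these five are present, lying flat between tote and feeder. Origin: its centre (14 mm above the surface it lies on), z along its axis
- cap4: loose black screw cap, a solid disc 36 mm in diameter and 28 mm high, 20 g; 3 to 5 of these five are present, lying flat between tote and feeder. Origin: its centre (14 mm above the surface it lies on), z along its axis
- square_stand: square cork stand 90 x 90 x 6 mm fixed on the bench, the place of the running sample. Origin: centre of its underside; its top lies 6 mm above the bench
- round_stand: round cork stand 90 mm in diameter and 6 mm high fixed on the bench, the place of the waiting sample. Origin: centre of its underside; its top lies 6 mm above the bench
- bottle: amber dropper bottle, the taller sample: straight body 52 mm in diameter up to 66 mm, then shoulder and black dropper top, 102 mm high over all; starts on the square stand. Origin: centre of its underside, z up. About 0.16 kg
- jar: amber jar with a flat black lid, the squat sample: 54 mm in diameter (lid 55 mm), 62 mm high; starts on the round stand. Origin: centre of its underside, z up. About 0.16 kg
- carton: bystander: small cardboard carton, a 36 mm cube lying among the caps. Origin: centre of its underside
- tape_roll: bystander: roll of paper tape lying flat, 84 mm outside diameter, 24 mm high. Origin: centre of its underside
- brush: bystander: bench brush lying beyond the tote. Origin: its underside at the middle; x along it

How it is judged (in metres and radians):
On the way, in this order (a step that is already met when the one before it is completed fails the run):
1. all the caps lie in the tote together (x of cap0 in the frame of tote between -0.095 and 0.095 m and y of cap0 in the frame of tote between -0.088 and 0.088 m and z of cap0 in the frame of tote between 0 and 0.06 m and x of cap1 in the frame of tote between -0.095 and 0.095 m and y of cap1 in the frame of tote between -0.088 and 0.088 m and z of cap1 in the frame of tote between 0 and 0.06 m and x of cap2 in the frame of tote between -0.095 and 0.095 m and y of cap2 in the frame of tote between -0.088 and 0.088 m and z of cap2 in the frame of tote between 0 and 0.06 m and x of cap3 in the frame of tote between -0.095 and 0.095 m and y of cap3 in the frame of tote between -0.088 and 0.088 m and z of cap3 in the frame of tote between 0 and 0.06 m and x of cap4 in the frame of tote between -0.095 and 0.095 m and y of cap4 in the frame of tote between -0.088 and 0.088 m and z of cap4 in the frame of tote between 0 and 0.06 m), for 0.2 s.
2. the tote is tipped over the hopper (angle between tote's own z axis and vertical above 0.5 rad and horizontal distance between tote_grip and hopper below 0.16 m and height (world z) of tote_grip above 0.15 m), for 0.1 s.
3. all the caps are inside the hopper (x of cap0 in the frame of hopper between -0.105 and 0.105 m and y of cap0 in the frame of hopper between -0.105 and 0.105 m and z of cap0 in the frame of hopper between 0.03 and 0.14 m and x of cap1 in the frame of hopper between -0.105 and 0.105 m and y of cap1 in the frame of hopper between -0.105 and 0.105 m and z of cap1 in the frame of hopper between 0.03 and 0.14 m and x of cap2 in the frame of hopper between -0.105 and 0.105 m and y of cap2 in the frame of hopper between -0.105 and 0.105 m and z of cap2 in the frame of hopper between 0.03 and 0.14 m and x of cap3 in the frame of hopper between -0.105 and 0.105 m and y of cap3 in the frame of hopper between -0.105 and 0.105 m and z of cap3 in the frame of hopper between 0.03 and 0.14 m and x of cap4 in the frame of hopper between -0.105 and 0.105 m and y of cap4 in the frame of hopper between -0.105 and 0.105 m and z of cap4 in the frame of hopper between 0.03 and 0.14 m), for 0.2 s.
At the end, for the whole second after the job is handed in: every cap present is inside the hopper below its rim; the tote rests upright on its mat within 35 mm of its centre and 0.25 rad of square (either way round); the jar stands upright on the square stand and the bottle on the round stand, within 20 mm of the centre (all of step 3 and horizontal distance between tote and tote_mat below 0.035 m and angle between the x axis of tote and the x axis of tote_mat, either way round below 0.25 rad and angle between tote's own z axis and vertical below 0.06 rad and height (world z) of tote below 0.01 m and linear speed of each of tote, jar, bottle below 0.02 m/s and horizontal distance between jar and square_stand below 0.02 m and height (world z) of jar between 0.002 and 0.012 m and angle between each of jar, bottle's own z axis and vertical below 0.1 rad and horizontal distance between bottle and round_stand below 0.02 m and height (world z) of bottle between 0.002 and 0.012 m); the robot touches nothing.
It fails at once if a bystander (carton, tape roll or brush) is moved more than 40 mm (distance of any of carton, tape_roll, brush from where it was at the start of the episode above 0.04 m).
Of cap0, cap1, cap2, cap3, cap4 only 3 to 5 are there at a start; the rules pass over those that are not, and their reading is None.
At some moment in a run one of cap0, cap1, cap2, cap3, cap4, jar may be knocked a few centimetres aside while the robot is not near it.
It also fails if it takes over 210 s, if anything falls off the work surface, if the arm or the gripper's body presses on something with over 40 N, if the wrist force passes 120 N, or if a joint passes its speed limit or range.

ROBOT

A 7-joint arm with a two-finger parallel gripper is mounted at the origin on the work surface. World frame = base frame: x ahead of the robot, y to its left, z up, the work surface at z = 0. Lengths are in mm, angles in rad, forces in N, time in s.
With the tool pointing down it reaches from about 350 to 900 mm from the base axis. Payload 8.1 kg.
Tool frame: the origin (TCP) lies on the centre line of the jaws, within the pads' length; the fingertips stand 14 mm ahead of it and the grasp point (between the pads) lies 5 mm behind it (manip.nose_length is the distance from the TCP to the fingertips, in mm); z points along the fingers, y is the direction in which the jaws open and shut (so a half turn about z gives the same grasp; the last joint's range is limited). The gripper opens to 92 mm and grips with 3 to 60 N. Pads are 19 mm wide; open, the fingers measure 130 mm over their backs; the gripper's body (75 mm by 190 mm) begins 47 mm behind the grasp point.
Start: joints at [-1.319, 0.434, 0.025, 1.573, -0.012, 1.134, -0.075], TCP at [217.154, 586.076, 240.742] pointing down, gripper open.
Joint ranges: [-2.62, 2.62], [-0.44, 2.09], [-1.27, 1.32], [0.08, 2.57], [-1.32, 4.46], [0.12, 2], [-2.74, 2.74]. Speed limits (rad/s): [2.22, 2.22, 3.01, 3.01, 3.14, 3.14, 3.14].

INTERFACE

Orientations are given as a unit quaternion [w, x, y, z].
In Python, from rig import manip gives the robot as it stands. The module is installed in compiled form; this text tells all that it offers.
- The arm moves only by the tool carry_out, never from a script. Its argument "deltas" is a list of rows, each an object with "offset": the shift along the tool's x, y, z in mm, a list of three; "angular": the turn, a rotation vector about the tool's x, y, z in degrees, a list of three; "jaw": the opening in per cent of the stroke, from 0 (shut) to 100 (fully open). A call has 1 to 5 rows; each row shifts and turns the commanded pose from where the row before left it, along the tool's axes as they then stand; what a row does not reach is not made up. A row lasts 1/12 s, in which the tool goes at most 41.7 mm and 7.16 degrees, less where a joint would pass 70% of its speed; a pose out of reach is approached as far as the arm can. A call with a gripper value outside its range is refused whole. The fingers move at their own pace and stop on an object; "newtons" is the grip in N (left out, the last holds). Time passes only in rows, so rows that do not move let the fingers close. It gives the time, the measured TCP pose, the force and the opening at its end, in the units of the state.
- manip.read_state(): the state, without advancing time (a new reading comes with each control period).
- manip.get_image(name): name is "scene" or "top" or "wrist"; returns the picture (420x560x3 uint8, red, green, blue); there is no depth.
- manip.camera_params(name): a dict with "mtx" (3x3 intrinsics, pixels), "R" (3x3) and "t" (3): a world point X has camera coordinates R X + t. Camera axes: x right, y down, z forward; pixel columns grow to the right and rows downward; lengths in mm; the calibration is good to about 2 mm. A picture is of the moment at which its call begins: read the wrist's pose just before it. camera_params takes no time and is no camera call; for the wrist camera it gives the pose at the moment of the call.
- manip.finish_job(): hands the job in, once; it reports no verdict.
Trained networks look in the newest picture that a camera, given by its name, has taken for a name from the list of things; names that differ only in an ending like _2 or _b are one class to them, and where a whole thing is asked for, a point or a joint stands for the part that bears it (a point fixed in the world has none). Each returns a list of dicts, best first, with "score" (0 to 1); they miss things now and then, are a little off and sometimes report something else, mostly with a low value. They report only what shows in the picture. A call takes as long as a camera call.
- manip.boxes_of(label, camera): "position" ([x, y, z] in mm, in world coordinates, good to about 4 mm: the middle of the surface that is visible of it).
- manip.regions_of(label, camera): "pixels" (420x560 bool, what is visible of it).
- manip.tip_of(label, camera): "position" ([x, y, z] in mm, in world coordinates, good to about 4 mm: a listed point, or the origin of a listed thing).
The state is a dict: "time": time; "joint_pos": joint angles; "joint_velocities": joint speeds; "joint_efforts": joint torques, N m; "ee_pos": TCP position; "tool_rot": TCP orientation; "wrist_force": force on the tool from outside, world axes, zero at the start; "moment": the same for the moment, N m; "gripper_width": opening from 0.0 (shut) to 1.0 (fully open).
Only numpy, scipy, OpenCV 4.12 (cv2) and the standard library are available. Lean on these libraries where they do the work, as an engineer would, in place of code of your own. Each camera call takes 0.05 s, during which the arm holds its last target.

## Working session

There is one attempt and no reset: what is moved stays moved. The work goes in short steps, Python scripts to look and compute and a tool call to move; the robot and the scene stay as the last step left them, time stands still between calls to the robot, and variables do not carry over. Pictures are saved under pics/ and viewed, and the job is handed in when it is done.

Besides the shell and the picture viewer there is one more tool, called after "Call:" as a command line: name --argument value ..., lists and objects as JSON in quotes. carry_out: Moves the arm, as the interface text tells. Its arguments: {"type":"object","properties":{"deltas":{"type":"array"},"newtons":{"type":"number"}},"required":["deltas"]}

```bash
mkdir -p pics; cat > h.py <<'E'
import numpy as np, cv2
from rig import manip
def snap(cam,fn):
    im=manip.get_image(cam); cv2.imwrite('pics/'+fn,cv2.cvtColor(im,cv2.COLOR_RGB2BGR)); return im
def toworld(cam,px,z):
    p=manip.camera_params(cam); K=np.array(p['mtx']);R=np.array(p['R']);t=np.array(p['t'])
    px=np.atleast_2d(np.array(px,float)); out=[]
    c=-R.T@t
    for u,v in px:
        d=R.T@np.linalg.inv(K)@np.array([u,v,1.]); out.append(c+d*(z-c[2])/d[2])
    return np.array(out)
def proj(cam,X):
    p=manip.camera_params(cam); K=np.array(p['mtx']);R=np.array(p['R']);t=np.array(p['t'])
    q=(K@(R@np.atleast_2d(X).T+t[:,None])).T; return q[:,:2]/q[:,2:]
E
python3 - <<'E'
from h import *
np.set_printoptions(suppress=True,precision=3)
snap('top','t0.png'); snap('scene','s0.png')
print(manip.read_state())
for l in ['hopper','tote_mat','tote','tote_grip','cap0','square_stand','round_stand','bottle','jar','carton','tape_roll','brush']:
    for r in manip.tip_of(l,'top')[:6]: print(l,np.round(r['position'],1),round(r['score'],2))
E
```

```text
{'time': 0.1, 'joint_pos': array([-1.319,  0.435,  0.025,  1.574, -0.012,  1.134, -0.075]), 'joint_velocities': array([ 0.   , -0.002,  0.002, -0.003,  0.001, -0.   , -0.001]), 'joint_efforts': array([  0.002, -66.913,   0.987, -31.515,  -0.061,   0.037,   0.   ]), 'ee_pos': array([217.024, 585.64 , 240.039]), 'tool_rot': array([-0.   ,  0.176,  0.984, -0.001]), 'wrist_force': array([-0.356,  0.665, -0.957]), 'moment': array([-0.006,  0.011,  0.026]), 'gripper_width': 1.0003076284746169}
hopper [466.5 343.1  -0.3] 0.71
hopper [686.5 320.8  -0.4] 0.28
tote [ 469.5 -305.4    1.8] 0.92
tote [664.3 129.3  -0.1] 0.46
tote_grip [ 467.4 -303.2  103.8] 0.6
cap0 [428.  -48.2  11.2] 0.68
cap0 [503.3  60.7  15.6] 0.54
cap0 [561.9 -77.3  14.7] 0.45
square_stand [ 666.8 -103.7    3. ] 0.76
square_stand [464.9 340.7  -0.5] 0.35
round_stand [663.8 126.8  -1.9] 0.57
bottle [ 676.1 -106.2    5.6] 0.59
jar [668.4 125.6   5.6] 0.66
carton [498.6 -37.3   1.1] 0.5
tape_roll [682.1 322.7   3.7] 0.62
brush [ 676.7 -108.5    3.5] 0.21
```

View pics/t0.png

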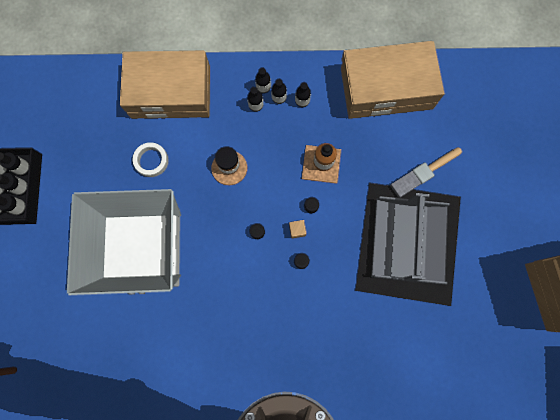

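View pics/s0.png

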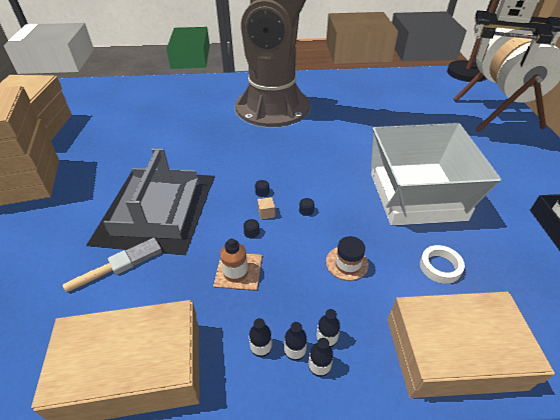

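Three caps show in the top view at (257,231), (312,205) and (301,261). The carton is at (298,229), the tote on its mat around (415,240), the hopper around (130,243), the jar at (228,162) and the bottle at (323,158). Next I'll refine the poses.

```bash
cat > meas.py <<'E'
from h import *
np.set_printoptions(suppress=True,precision=1)
def corners(m):
    c=max(cv2.findContours(m.astype(np.uint8),0,2)[0],key=cv2.contourArea); return cv2.minAreaRect(c)
if __name__=='__main__':
  for cam in ['top','scene']:
    manip.get_image(cam)
    for l in ['cap0','hopper','tote_mat','tote','tote_grip','square_stand','round_stand','bottle','jar','carton','tape_roll','brush']:
      print(cam,l,[ (np.round(r['position'],0).tolist(),round(r['score'],2)) for r in manip.tip_of(l,cam)[:5]])
E
python3 meas.py; python3 - <<'E'
from h import *
np.set_printoptions(suppress=True,precision=1)
im=cv2.imread('pics/t0.png')
big=cv2.resize(im[160:320,340:480],None,fx=5,fy=5,interpolation=cv2.INTER_CUBIC)[:600]
cv2.imwrite('pics/t0z.png',cv2.resize(im[170:315,345:475],None,fx=4,fy=4,interpolation=cv2.INTER_CUBIC))
cv2.imwrite('pics/t0h.png',cv2.resize(im[180:300,55:195],None,fx=5,fy=5,interpolation=cv2.INTER_CUBIC))
p=manip.camera_params('top'); R=np.array(p['R']);print(-R.T@p['t'])
s=manip.read_state(); from scipy.spatial.transform import Rotation as Ro
q=s['tool_rot']; print(Ro.from_quat([*q[1:],q[0]]).as_matrix())
E
```

```text
top cap0 [([502.0, 60.0, 13.0], 0.76), ([560.0, -76.0, 14.0], 0.68), ([429.0, -49.0, 12.0], 0.65)]
top hopper [([465.0, 341.0, 3.0], 0.98)]
top tote_mat []
top tote [([498.0, -40.0, 2.0], 0.67), ([668.0, 129.0, 5.0], 0.3)]
top tote_grip [([466.0, -301.0, 103.0], 0.66)]
top square_stand [([668.0, -104.0, 2.0], 0.55)]
top round_stand [([662.0, 129.0, -1.0], 0.84)]
top bottle [([673.0, -106.0, 3.0], 0.78), ([498.0, 62.0, 14.0], 0.27)]
top jar [([669.0, 126.0, 5.0], 0.95)]
top carton [([501.0, -38.0, -1.0], 0.64)]
top tape_roll [([686.0, 320.0, 1.0], 0.77)]
top brush [([648.0, -369.0, -1.0], 0.58)]
scene cap0 [([425.0, -46.0, 14.0], 0.74), ([565.0, -75.0, 14.0], 0.56), ([496.0, 56.0, 8.0], 0.53)]
scene hopper [([464.0, 344.0, -0.0], 0.64)]
scene tote_mat []
scene tote [([470.0, -304.0, 4.0], 0.78)]
scene tote_grip [([467.0, -310.0, 104.0], 0.97)]
scene square_stand [([670.0, -100.0, -1.0], 0.92), ([471.0, -304.0, 4.0], 0.28)]
scene round_stand [([665.0, 127.0, -1.0], 0.95)]
scene bottle [([672.0, -112.0, 6.0], 0.88)]
scene jar [([673.0, 128.0, 3.0], 0.86)]
scene carton [([501.0, -37.0, 1.0], 0.68)]
scene tape_roll [([686.0, 324.0, -2.0], 0.67)]
scene brush [([650.0, -370.0, 2.0], 0.87)]
[ 330.1    0.5 1129.2]
[[-0.9  0.3 -0. ]
 [ 0.3  0.9  0. ]
 [ 0.   0.  -1. ]]
```

```bash
sleep 1; ls pics
```

```text
s0.png
t0.png
t0h.png
t0z.png
```

View pics/t0z.png

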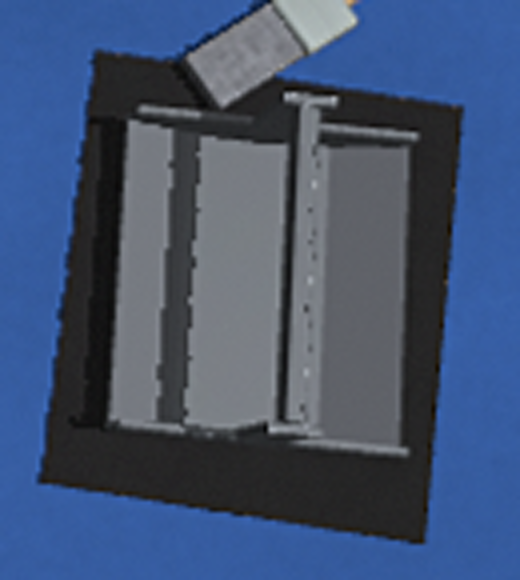

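View pics/t0h.png

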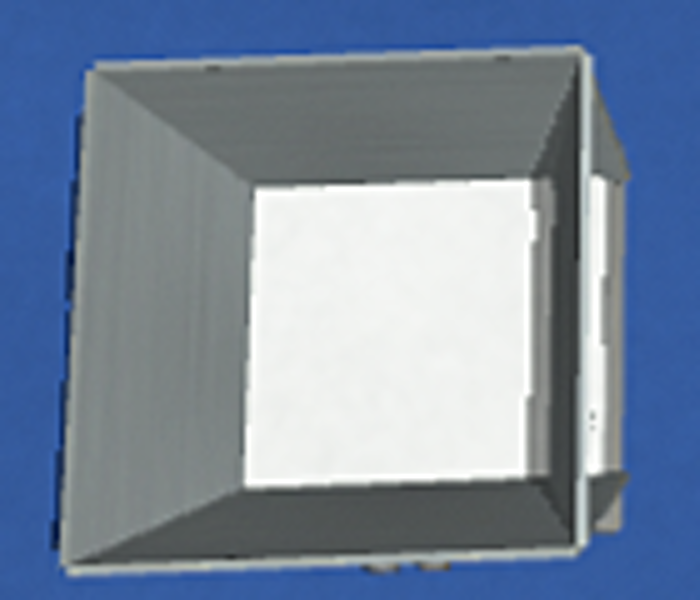

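```bash
python3 - <<'E'
from h import *
np.set_printoptions(suppress=True,precision=1)
m=np.array([(95,52),(463,104),(425,543),(40,482)])/4.+[345,170]
w=toworld('top',m,3); print('mat',w,w.mean(0)); 
for a,b in [(0,1),(1,2),(2,3),(3,0)]: d=w[b]-w[a]; print(np.linalg.norm(d),np.degrees(np.arctan2(d[1],d[0])))
b=toworld('top',np.array([(310,98),(293,430)])/4.+[345,170],110); print('bar',b,b.mean(0),np.degrees(np.arctan2(*(b[0]-b[1])[1::-1])))
h=toworld('top',np.array([(90,66),(585,50),(580,548),(67,570)])/5.+[55,180],140); print('hop',h,h.mean(0))
for a,b in [(0,1),(1,2),(2,3),(3,0)]: d=h[b]-h[a]; print(np.linalg.norm(d),np.degrees(np.arctan2(d[1],d[0])))
print('caps',toworld('top',[(257,231),(312,205),(301,261)],21))
E
```

```text
mat [[ 618.  -219.     3. ]
 [ 580.6 -445.6    3. ]
 [ 314.9 -398.1    3. ]
 [ 354.8 -171.8    3. ]] [ 467.1 -308.6    3. ]
229.65697589251565 -99.3653488902331
269.9659769837288 169.86891461788315
229.79002586626754 80.00229448354979
267.43176499416745 -10.163851272110405
bar [[ 561.9 -317.5  110. ]
 [ 377.6 -294.   110. ]] [ 469.7 -305.7  110. ] -7.273345899978477
hop [[571.8 452.5 140. ]
 [575.  237.6 140. ]
 [360.9 233.6 140. ]
 [356.  446.9 140. ]] [465.9 342.7 140. ]
214.8552534165095 -89.13046323871177
214.11547729447028 -178.92696193137874
213.31999765435327 91.33858670829505
215.87272790201564 1.480769245096567
caps [[499.5  59.4  21. ]
 [560.8 -74.6  21. ]
 [425.7 -44.3  21. ]]
```

```bash
cat > plan.py <<'E'
import sys,json
from h import *
from scipy.spatial.transform import Rotation as Ro
def cur():
    s=manip.read_state(); q=s['tool_rot']; return np.array(s['ee_pos']),Ro.from_quat([*q[1:],q[0]])
def down(yawdeg):  # tool y at yaw in world, z down
    a=np.radians(yawdeg); y=np.array([np.cos(a),np.sin(a),0]); z=np.array([0,0,-1.]); x=np.cross(y,z)
    return Ro.from_matrix(np.stack([x,y,z],1))
def plan(ways,jaw,vmax=40,wmax=7,start=None):
    """ways: list of (pos, Rotation or yaw or None)"""
    p,R=start if start else cur(); n=0
    for pos,r in ways:
        if r is None: Rt=R
        elif isinstance(r,(int,float)): Rt=down(r)
        else: Rt=r
        pos=np.array(pos,float)
        rv=(R.inv()*Rt).as_rotvec(degrees=True)
        N=max(1,int(np.ceil(max(np.linalg.norm(pos-p)/vmax,np.linalg.norm(rv)/wmax))))
        st=np.round(rv/N,1); p0=p.copy()
        for k in range(1,N+1):
            tgt=p0+(pos-p0)*k/N
            d=np.round(R.inv().apply(tgt-p),0)
            if k==N: st=np.round((R.inv()*Rt).as_rotvec(degrees=True),1)
            print('{"offset":[%g,%g,%g],"angular":[%g,%g,%g],"jaw":%g}%s'%(*(d+0),*(st+0),jaw,'\n--' if n%5==4 else ','))
            p=p+R.apply(d); R=R*Ro.from_rotvec(st,degrees=True); n+=1
        print('  # way',np.round(p,0))
    return p,R
E
python3 - <<'E'
from plan import *
plan([((499,59,200),-8),((499,59,60),None),((499,59,18),None)],55)
E
```

```text
{"offset":[-30,-26,3],"angular":[0,0,5.2],"jaw":55},
{"offset":[-32,-24,2],"angular":[0,0,5.2],"jaw":55},
{"offset":[-34,-21,3],"angular":[0,0,5.2],"jaw":55},
{"offset":[-36,-17,3],"angular":[0,0,5.2],"jaw":55},
{"offset":[-37,-14,3],"angular":[0,0,5.2],"jaw":55}
--
{"offset":[-39,-11,2],"angular":[0,0,5.2],"jaw":55},
{"offset":[-39,-7,3],"angular":[0,0,5.2],"jaw":55},
{"offset":[-39,-4,3],"angular":[0,0,5.2],"jaw":55},
{"offset":[-40,0,2],"angular":[0,0,5.2],"jaw":55},
{"offset":[-40,4,3],"angular":[0,0,5.2],"jaw":55}
--
{"offset":[-39,7,3],"angular":[0,0,5.2],"jaw":55},
{"offset":[-38,11,3],"angular":[0,0,5.2],"jaw":55},
{"offset":[-38,14,2],"angular":[0,0,5.2],"jaw":55},
{"offset":[-35,18,3],"angular":[0,0,5.2],"jaw":55},
{"offset":[-34,21,3],"angular":[0,0,4.9],"jaw":55}
--
  # way [499.  59. 200.]
{"offset":[0,0,35],"angular":[0,0,0],"jaw":55},
{"offset":[0,0,35],"angular":[0,0,0],"jaw":55},
{"offset":[0,0,35],"angular":[0,0,0],"jaw":55},
{"offset":[0,0,35],"angular":[0,0,0],"jaw":55},
  # way [499.  59.  60.]
{"offset":[0,0,21],"angular":[0,0,0],"jaw":55}
--
{"offset":[0,0,21],"angular":[0,0,0],"jaw":55},
  # way [499.  59.  18.]
```

Call:
carry_out --deltas '[{"offset": [-30, -26, 3], "angular": [0, 0, 5.2], "jaw": 55}, {"offset": [-32, -24, 2], "angular": [0, 0, 5.2], "jaw": 55}, {"offset": [-34, -21, 3], "angular": [0, 0, 5.2], "jaw": 55}, {"offset": [-36, -17, 3], "angular": [0, 0, 5.2], "jaw": 55}, {"offset": [-37, -14, 3], "angular": [0, 0, 5.2], "jaw": 55}]' --newtons 25

```text
time: 2.42
ee_pos: [311.8, 408.9, 226.8]
tool_rot: [0.0, 0.395, 0.918, 0.0]
wrist_force: [1.1, -0.8, -0.7]
gripper_width: 0.69
```

Call:
carry_out --deltas '[{"offset": [-39, -11, 2], "angular": [0, 0, 5.2], "jaw": 55}, {"offset": [-39, -7, 3], "angular": [0, 0, 5.2], "jaw": 55}, {"offset": [-39, -4, 3], "angular": [0, 0, 5.2], "jaw": 55}, {"offset": [-40, 0, 2], "angular": [0, 0, 5.2], "jaw": 55}, {"offset": [-40, 4, 3], "angular": [0, 0, 5.2], "jaw": 55}]'

```text
time: 2.83
ee_pos: [405.5, 232.9, 214.1]
tool_rot: [-0.0, 0.592, 0.806, 0.001]
wrist_force: [1.2, 0.7, -0.1]
gripper_width: 0.549
```

Call:
carry_out --deltas '[{"offset": [-39, 7, 3], "angular": [0, 0, 5.2], "jaw": 55}, {"offset": [-38, 11, 3], "angular": [0, 0, 5.2], "jaw": 55}, {"offset": [-38, 14, 2], "angular": [0, 0, 5.2], "jaw": 55}, {"offset": [-35, 18, 3], "angular": [0, 0, 5.2], "jaw": 55}, {"offset": [-34, 21, 3], "angular": [0, 0, 4.9], "jaw": 55}]'

```text
time: 3.25
ee_pos: [500.2, 57.8, 200.0]
tool_rot: [0.0, 0.756, 0.654, 0.001]
wrist_force: [1.1, 0.9, -0.1]
gripper_width: 0.548
```

```bash
python3 - <<'E'
from plan import *
print(manip.read_state()); snap('wrist','w1.png'); snap('top','t1.png')
print([ (np.round(r['position'],0).tolist(),round(r['score'],2)) for r in manip.tip_of('cap0','wrist')+manip.tip_of('cap0','top')])
plan([((499,59,60),-8),((499,59,18),None)],55)
E
```

```text
{'time': 3.25, 'joint_pos': array([-0.63179537,  0.29433599,  0.52090007,  1.95053587, -0.1802957 ,
        0.9406019 , -0.16709154]), 'joint_velocities': array([ 0.74598014,  0.37404225,  0.36384711, -0.30961321, -0.32848028,
        0.04503227,  0.23611471]), 'joint_efforts': array([ -4.49602917, -51.55545831,   5.00821576, -25.21886766,
         0.9028263 ,   0.13394531,  -0.59193073]), 'ee_pos': array([500.2368347 ,  57.79432346, 200.03993234]), 'tool_rot': array([9.87773763e-05, 7.56232382e-01, 6.54302837e-01, 6.09703852e-04]), 'wrist_force': array([ 1.14123626,  0.86639689, -0.07483284]), 'moment': array([-0.02433857,  0.03622059,  0.00972864]), 'gripper_width': 0.5482869354247704}
[([423.0, -46.0, 10.0], 0.78), ([560.0, -75.0, 15.0], 0.53)]
{"offset":[0,0,35],"angular":[0,0,0],"jaw":55},
{"offset":[0,0,35],"angular":[0,0,0],"jaw":55},
{"offset":[1,-1,35],"angular":[0,0,0],"jaw":55},
{"offset":[0,0,35],"angular":[0,0,-0.2],"jaw":55},
  # way [499.  59.  60.]
{"offset":[0,0,21],"angular":[0,0,0],"jaw":55}
--
{"offset":[0,0,21],"angular":[0,0,0],"jaw":55},
  # way [499.  59.  18.]
```

View pics/w1.png

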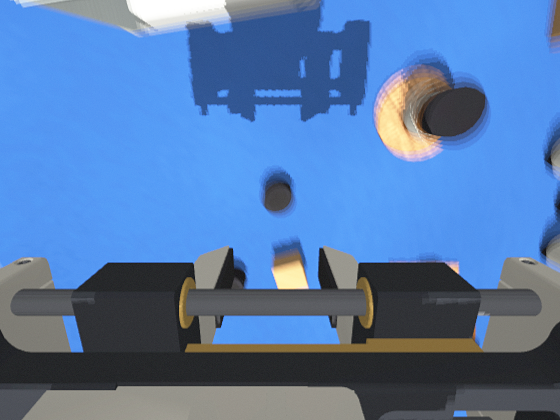

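View pics/t1.png

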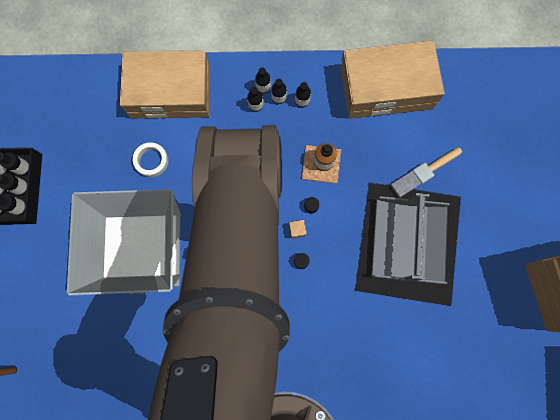

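```bash
python3 - <<'E'
from plan import *
print(cur()[0]); im=snap('wrist','w2.png')
print([ (np.round(r['position'],0).tolist(),round(r['score'],2)) for r in manip.tip_of('cap0','wrist')])
print(proj('wrist',[[499,59,28],[499,59,0]]))
E
```

```text
[499.75485646  58.24203033 199.67729854]
[([502.0, 54.0, 10.0], 0.79)]
[[275.76976585 198.58476043]
 [275.75393327 192.69457687]]
```

View pics/w2.png

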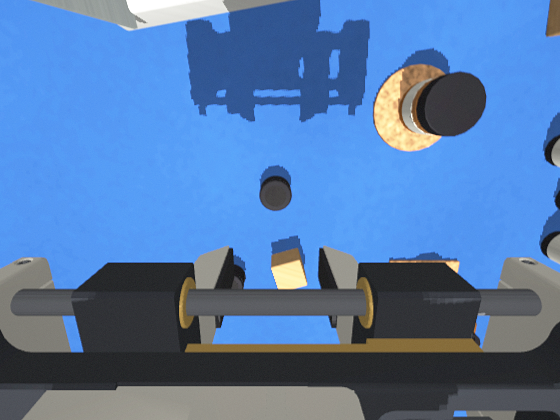

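```bash
python3 - <<'E'
from plan import *
print(toworld('wrist',[(275.5,191)],28),toworld('wrist',[(275.5,193)],14),toworld('top',[(257,231)],28),toworld('top',[(257,231.5)],21))
E
```

```text
[[499.89452629  67.62140148  28.        ]] [[499.11327056  62.01983495  14.        ]] [[498.42539464  59.07011517  28.        ]] [[498.28275573  59.45123252  21.        ]]
```

Call:
carry_out --deltas '[{"offset": [2, 0, 35], "angular": [0, 0, 0], "jaw": 55}, {"offset": [2, 0, 35], "angular": [0, 0, 0], "jaw": 55}, {"offset": [0, 0, 35], "angular": [0, 0, 0], "jaw": 55}, {"offset": [0, 0, 35], "angular": [0, 0, 0], "jaw": 55}, {"offset": [0, 0, 21], "angular": [0, 0, 0], "jaw": 55}]'

```text
time: 3.97
ee_pos: [498.0, 65.2, 35.9]
tool_rot: [-0.001, 0.754, 0.657, -0.001]
wrist_force: [-0.0, 0.3, -0.5]
gripper_width: 0.546
```

```bash
python3 - <<'E'
from plan import *
print(cur()[0]); im=snap('wrist','w3.png')
E
```

```text
[498.03337487  65.21745012  35.94624219]
```

View pics/w3.png

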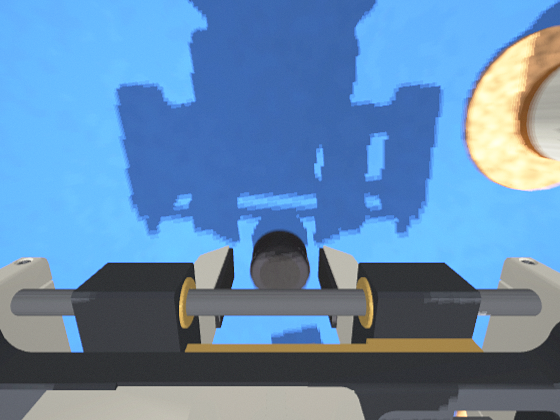

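```bash
python3 - <<'E'
from plan import *
print(toworld('wrist',[(279,268),(279,290)],28),toworld('wrist',[(279,233)],0))
E
```

```text
[[498.52053569  65.77000752  28.        ]
 [496.62257413  51.53540699  28.        ]] [[500.04055474  76.02303525   0.        ]]
```

Call:
carry_out --deltas '[{"offset": [0, 0, 18], "angular": [0, 0, 0], "jaw": 55}, {"offset": [0, 0, 0], "angular": [0, 0, 0], "jaw": 20}, {"offset": [0, 0, 0], "angular": [0, 0, 0], "jaw": 20}, {"offset": [0, 0, 0], "angular": [0, 0, 0], "jaw": 20}, {"offset": [0, 0, 0], "angular": [0, 0, 0], "jaw": 20}]'

```text
time: 4.43
ee_pos: [500.8, 64.0, 22.1]
tool_rot: [0.0, 0.755, 0.656, 0.001]
wrist_force: [0.7, -1.0, -0.4]
gripper_width: 0.384
```

```bash
python3 - <<'E'
from plan import *
print(cur()[0])
c=np.array([468,-306]);xh=np.array([.99,-.139]);yh=np.array([.139,.99])
print([c+a*xh+48*yh for a in (-45,0,45)])
d=c-45*xh+48*yh
plan([((498,64,140),None),((*d,140),-8),((*d,68),None)],20)
E
```

```text
[500.78670919  63.97223946  22.09618672]
[array([ 430.122, -252.225]), array([ 474.672, -258.48 ]), array([ 519.222, -264.735])]
{"offset":[0,-1,-39],"angular":[0,0,0],"jaw":20},
{"offset":[0,-1,-40],"angular":[0,0,0],"jaw":20},
{"offset":[0,-1,-39],"angular":[0,0,0],"jaw":20},
  # way [498.  64. 140.]
{"offset":[-36,-3,0],"angular":[0,0,0],"jaw":20},
{"offset":[-36,-2,0],"angular":[0,0,0],"jaw":20}
--
{"offset":[-36,-3,0],"angular":[0,0,0],"jaw":20},
{"offset":[-35,-2,0],"angular":[0,0,0],"jaw":20},
{"offset":[-36,-3,0],"angular":[0,0,0],"jaw":20},
{"offset":[-36,-2,0],"angular":[0,0,0],"jaw":20},
{"offset":[-36,-3,0],"angular":[0,0,0],"jaw":20}
--
{"offset":[-36,-2,0],"angular":[0,0,0],"jaw":20},
{"offset":[-36,-3,0],"angular":[0.1,-0.1,0],"jaw":20},
  # way [ 430. -252.  140.]
{"offset":[0,0,36],"angular":[0,0,0],"jaw":20},
{"offset":[0,0,36],"angular":[0,0,0],"jaw":20},
  # way [ 430. -252.   68.]
```

Call:
carry_out --deltas '[{"offset": [0, -1, -39], "angular": [0, 0, 0], "jaw": 20}, {"offset": [0, -1, -40], "angular": [0, 0, 0], "jaw": 20}, {"offset": [0, -1, -39], "angular": [0, 0, 0], "jaw": 20}, {"offset": [-36, -3, 0], "angular": [0, 0, 0], "jaw": 20}, {"offset": [-36, -2, 0], "angular": [0, 0, 0], "jaw": 20}]'

```text
time: 4.85
ee_pos: [484.2, -4.9, 142.1]
tool_rot: [0.001, 0.753, 0.658, 0.003]
wrist_force: [-0.1, -0.7, -0.5]
gripper_width: 0.386
```

Call:
carry_out --deltas '[{"offset": [-36, -3, 0], "angular": [0, 0, 0], "jaw": 20}, {"offset": [-36, -2, 0], "angular": [0, 0, 0], "jaw": 20}, {"offset": [-36, -3, 0], "angular": [0, 0, 0], "jaw": 20}, {"offset": [-36, -2, 0], "angular": [0, 0, 0], "jaw": 20}, {"offset": [-36, -3, 0], "angular": [0, 0, 0], "jaw": 20}]'

```text
time: 5.27
ee_pos: [443.8, -184.7, 140.0]
tool_rot: [0.001, 0.755, 0.656, 0.001]
wrist_force: [1.0, -0.4, -1.1]
gripper_width: 0.384
```

Call:
carry_out --deltas '[{"offset": [-36, -2, 0], "angular": [0, 0, 0], "jaw": 20}, {"offset": [-36, -3, 0], "angular": [0, 0, 0], "jaw": 20}, {"offset": [0, 0, 0], "angular": [0, 0, 0], "jaw": 20}, {"offset": [0, 0, 0], "angular": [0, 0, 0], "jaw": 20}, {"offset": [0, 0, 0], "angular": [0, 0, 0], "jaw": 20}]'

```text
time: 5.68
ee_pos: [429.2, -253.5, 139.3]
tool_rot: [0.0, 0.755, 0.656, 0.001]
wrist_force: [0.6, -0.3, -1.3]
gripper_width: 0.385
```

```bash
python3 - <<'E'
from plan import *
print(manip.read_state()); im=snap('wrist','w4.png')
E
```

```text
{'time': 5.6833, 'joint_pos': array([ 0.00378178,  0.37864244,  0.55350281,  2.03330216, -0.27543302,
        0.80050199,  0.57854513]), 'joint_velocities': array([-0.02774521,  0.00256549, -0.01399882,  0.00701959, -0.00315575,
       -0.00274408, -0.00102624]), 'joint_efforts': array([ 1.97523415e+00, -4.93524206e+01,  7.56342977e+00, -2.42266059e+01,
        1.14792064e-01,  7.37310620e-03,  6.42535393e-02]), 'ee_pos': array([ 429.16676248, -253.45084525,  139.3460275 ]), 'tool_rot': array([1.61748276e-04, 7.55038727e-01, 6.55679967e-01, 5.24957290e-04]), 'wrist_force': array([ 0.62667672, -0.25594869, -1.30298945]), 'moment': array([-0.0914101 ,  0.06338097, -0.0266722 ]), 'gripper_width': 0.3853918632307836}
```

View pics/w4.png

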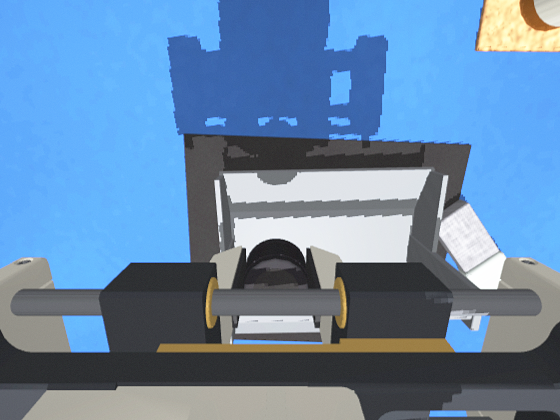

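Call:
carry_out --deltas '[{"offset": [0, 1, 36], "angular": [0, 0, 0], "jaw": 20}, {"offset": [0, 0, 36], "angular": [0, 0, 0], "jaw": 20}, {"offset": [0, 0, 0], "angular": [0, 0, 0], "jaw": 20}, {"offset": [0, 0, 0], "angular": [0, 0, 0], "jaw": 55}, {"offset": [0, 0, 0], "angular": [0, 0, 0], "jaw": 55}]'

```text
time: 6.15
ee_pos: [430.7, -253.6, 68.0]
tool_rot: [0.0, 0.755, 0.656, 0.0]
wrist_force: [0.1, -0.2, 0.5]
gripper_width: 0.483
```

Call:
carry_out --deltas '[{"offset": [0, 0, 0], "angular": [0, 0, 0], "jaw": 55}, {"offset": [0, 0, -36], "angular": [0, 0, 0], "jaw": 55}, {"offset": [0, 0, -36], "angular": [0, 0, 0], "jaw": 55}]'

```text
time: 6.4
ee_pos: [429.2, -253.6, 140.0]
tool_rot: [-0.001, 0.755, 0.656, -0.001]
wrist_force: [1.5, -0.4, 0.5]
gripper_width: 0.548
```

```bash
python3 - <<'E'
from plan import *
print(cur()[0]); snap('top','t2.png');im=snap('wrist','w5.png')
print([ (np.round(r['position'],0).tolist(),round(r['score'],2)) for r in manip.tip_of('cap0','top')+manip.tip_of('cap0','wrist')])
plan([((561,-76,100),-8),((561,-76,17),None)],55)
E
```

```text
[ 429.19618266 -253.63980877  140.01006251]
[([563.0, -76.0, 14.0], 0.77), ([433.0, -263.0, 25.0], 0.66), ([431.0, -48.0, 16.0], 0.57), ([430.0, -264.0, 23.0], 0.61)]
{"offset":[32,17,7],"angular":[0,0,0],"jaw":55},
{"offset":[33,17,7],"angular":[0,0,0],"jaw":55},
{"offset":[32,18,7],"angular":[0,0,0],"jaw":55},
{"offset":[33,17,7],"angular":[0,0,0],"jaw":55},
{"offset":[32,17,7],"angular":[0,0,0],"jaw":55}
--
{"offset":[33,17,7],"angular":[0.3,0,0],"jaw":55},
  # way [561. -76. 100.]
{"offset":[0,0,28],"angular":[0,0,0],"jaw":55},
{"offset":[0,0,27],"angular":[0,0,0],"jaw":55},
{"offset":[0,0,28],"angular":[0,0,0],"jaw":55},
  # way [561. -76.  17.]
```

View pics/w5.png

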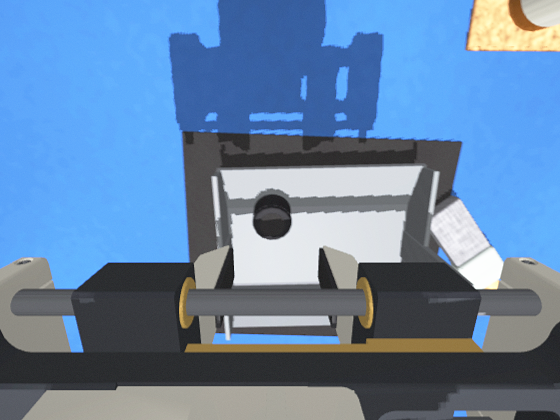

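View pics/t2.png

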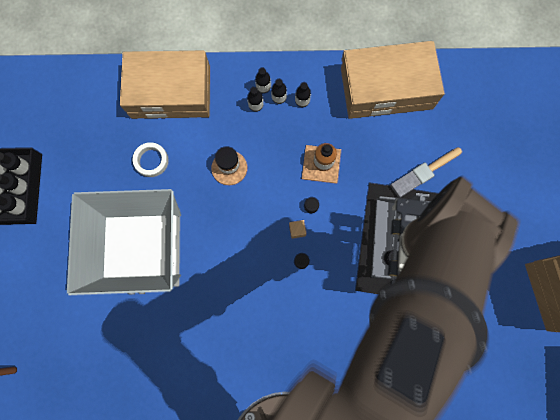

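```bash
python3 - <<'E'
from plan import *
plan([((562,-75,110),35),((562,-75,40),None),((562,-75,17),None)],55)
E
```

```text
{"offset":[28,15,5],"angular":[0,0,-6.1],"jaw":55},
{"offset":[26,18,4],"angular":[0,0,-6.1],"jaw":55},
{"offset":[24,20,5],"angular":[0,0,-6.1],"jaw":55},
{"offset":[22,23,4],"angular":[0,0,-6.1],"jaw":55},
{"offset":[20,25,5],"angular":[0,0,-6.1],"jaw":55}
--
{"offset":[16,27,4],"angular":[0,0,-6.1],"jaw":55},
{"offset":[14,29,5],"angular":[0.2,0.2,-6.4],"jaw":55},
  # way [562. -75. 110.]
{"offset":[0,0,35],"angular":[0,0,0],"jaw":55},
{"offset":[0,0,35],"angular":[0,0,0],"jaw":55},
  # way [562. -75.  40.]
{"offset":[0,0,23],"angular":[0,0,0],"jaw":55}
--
  # way [562. -75.  17.]
```

Call:
carry_out --deltas '[{"offset": [28, 15, 5], "angular": [0, 0, -6.1], "jaw": 55}, {"offset": [26, 18, 4], "angular": [0, 0, -6.1], "jaw": 55}, {"offset": [24, 20, 5], "angular": [0, 0, -6.1], "jaw": 55}, {"offset": [22, 23, 4], "angular": [0, 0, -6.1], "jaw": 55}, {"offset": [20, 25, 5], "angular": [0, 0, -6.1], "jaw": 55}]'

```text
time: 7.02
ee_pos: [523.3, -124.1, 115.4]
tool_rot: [-0.0, 0.554, 0.833, 0.0]
wrist_force: [0.1, -0.8, 0.4]
gripper_width: 0.55
```

Call:
carry_out --deltas '[{"offset": [16, 27, 4], "angular": [0, 0, -6.1], "jaw": 55}, {"offset": [14, 29, 5], "angular": [0, 0, -6.4], "jaw": 55}, {"offset": [0, 0, 0], "angular": [0, 0, 0], "jaw": 55}, {"offset": [0, 0, 0], "angular": [0, 0, 0], "jaw": 55}]'

```text
time: 7.35
ee_pos: [560.8, -72.0, 105.9]
tool_rot: [-0.001, 0.46, 0.888, 0.0]
wrist_force: [-0.7, -0.4, -0.3]
gripper_width: 0.551
```

```bash
python3 - <<'E'
from plan import *
print(cur()[0]); im=snap('wrist','w6.png')
print([ (np.round(r['position'],0).tolist(),round(r['score'],2)) for r in manip.tip_of('cap0','wrist')])
print(proj('wrist',[[562,-75,28],[562,-75,0]]))
E
```

```text
[560.76169733 -72.0247698  105.93575879]
[([427.0, -45.0, 15.0], 0.69), ([566.0, -80.0, 14.0], 0.67)]
[[277.51048523 227.41266005]
 [277.3531936  216.59763685]]
```

View pics/w6.png

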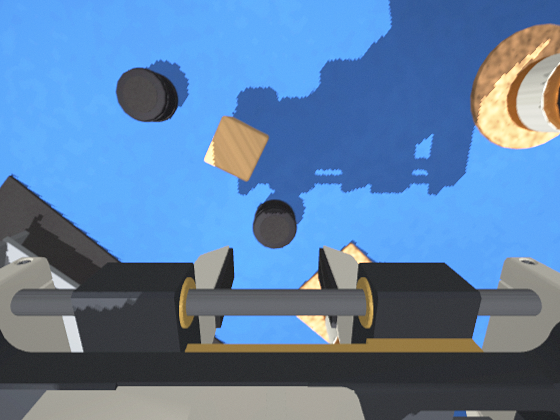

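Call:
carry_out --deltas '[{"offset": [-2, -2, 30], "angular": [0, 0, 0], "jaw": 55}, {"offset": [0, 0, 30], "angular": [0, 0, 0], "jaw": 55}, {"offset": [0, 0, 27], "angular": [0, 0, 0], "jaw": 55}, {"offset": [0, 0, 0], "angular": [0, 0, 0], "jaw": 55}, {"offset": [0, 0, 0], "angular": [0, 0, 0], "jaw": 20}]'

```text
time: 7.87
ee_pos: [558.6, -78.4, 19.4]
tool_rot: [-0.001, 0.463, 0.886, -0.001]
wrist_force: [-0.6, -0.6, 1.2]
gripper_width: 0.516
```

Call:
carry_out --deltas '[{"offset": [0, 0, 0], "angular": [0, 0, 0], "jaw": 20}, {"offset": [0, 0, 0], "angular": [0, 0, 0], "jaw": 20}, {"offset": [0, 0, 0], "angular": [0, 0, 0], "jaw": 20}]'

```text
time: 8.12
ee_pos: [560.9, -77.5, 21.4]
tool_rot: [0.001, 0.462, 0.887, 0.0]
wrist_force: [-1.2, -0.9, 5.3]
gripper_width: 0.385
```

```bash
python3 - <<'E'
from plan import *
p,R=cur()
plan([((p[0],p[1],140),35),((522,-264,140),-8)],20)
E
```

```text
{"offset":[0,0,-40],"angular":[0,0,0],"jaw":20},
{"offset":[0,0,-39],"angular":[0,0,0],"jaw":20},
{"offset":[0,0,-40],"angular":[0.1,0.1,-0.1],"jaw":20},
  # way [561. -77. 140.]
{"offset":[-19,-20,0],"angular":[0,0,6.1],"jaw":20},
{"offset":[-20,-18,0],"angular":[0,0,6.1],"jaw":20}
--
{"offset":[-23,-15,0],"angular":[0,0,6.1],"jaw":20},
{"offset":[-24,-13,0],"angular":[0,0,6.1],"jaw":20},
{"offset":[-25,-10,0],"angular":[0,0,6.1],"jaw":20},
{"offset":[-26,-8,0],"angular":[0,0,6.1],"jaw":20},
{"offset":[-27,-5,0],"angular":[0,0,6.4],"jaw":20}
--
  # way [ 522. -264.  140.]
```

Call:
carry_out --deltas '[{"offset": [0, 0, -40], "angular": [0, 0, 0], "jaw": 20}, {"offset": [0, 0, -39], "angular": [0, 0, 0], "jaw": 20}, {"offset": [0, 0, -40], "angular": [0, 0, 0], "jaw": 20}, {"offset": [-19, -20, 0], "angular": [0, 0, 6.1], "jaw": 20}, {"offset": [-20, -18, 0], "angular": [0, 0, 6.1], "jaw": 20}]'

```text
time: 8.53
ee_pos: [550.9, -129.6, 142.7]
tool_rot: [0.003, 0.554, 0.833, 0.002]
wrist_force: [-0.5, -0.6, -1.3]
gripper_width: 0.388
```

Call:
carry_out --deltas '[{"offset": [-23, -15, 0], "angular": [0, 0, 6.1], "jaw": 20}, {"offset": [-24, -13, 0], "angular": [0, 0, 6.1], "jaw": 20}, {"offset": [-25, -10, 0], "angular": [0, 0, 6.1], "jaw": 20}, {"offset": [-26, -8, 0], "angular": [0, 0, 6.1], "jaw": 20}, {"offset": [-27, -5, 0], "angular": [0, 0, 6.4], "jaw": 20}]'

```text
time: 8.95
ee_pos: [520.8, -265.0, 140.0]
tool_rot: [0.001, 0.757, 0.654, 0.001]
wrist_force: [-0.5, 0.5, -1.4]
gripper_width: 0.385
```

Call:
carry_out --deltas '[{"offset": [0, 0, 36], "angular": [0, 0, 0], "jaw": 20}, {"offset": [0, 0, 36], "angular": [0, 0, 0], "jaw": 20}, {"offset": [0, 0, 0], "angular": [0, 0, 0], "jaw": 20}]'

```text
time: 9.2
ee_pos: [517.8, -262.3, 62.5]
tool_rot: [-0.003, 0.755, 0.656, -0.001]
wrist_force: [-1.6, 0.1, -0.5]
gripper_width: 0.388
```

Call:
carry_out --deltas '[{"offset": [0, 0, 0], "angular": [0, 0, 0], "jaw": 55}, {"offset": [0, 0, 0], "angular": [0, 0, 0], "jaw": 55}, {"offset": [0, 0, 0], "angular": [0, 0, 0], "jaw": 55}, {"offset": [0, 0, -36], "angular": [0, 0, 0], "jaw": 55}, {"offset": [0, 0, -36], "angular": [0, 0, 0], "jaw": 55}]'

```text
time: 9.62
ee_pos: [520.4, -263.3, 140.1]
tool_rot: [-0.001, 0.755, 0.656, -0.0]
wrist_force: [1.2, -0.2, 0.7]
gripper_width: 0.547
```

```bash
python3 - <<'E'
from plan import *
print(manip.read_state()['wrist_force'],cur()[0]); im=snap('wrist','w7.png');snap('top','t3.png')
print([ (np.round(r['position'],0).tolist(),round(r['score'],2)) for r in manip.tip_of('cap0','top')+manip.tip_of('cap0','wrist')])
plan([((428,-46,110),-8)],55)
E
```

```text
[ 1.21368802 -0.20955664  0.73759233] [ 520.35757872 -263.32697624  140.06889971]
[([430.0, -46.0, 12.0], 0.47), ([522.0, -267.0, 28.0], 0.73), ([428.0, -262.0, 28.0], 0.57)]
{"offset":[34,-21,5],"angular":[0,0,0],"jaw":55},
{"offset":[34,-20,5],"angular":[0,0,0],"jaw":55},
{"offset":[33,-21,5],"angular":[0,0,0],"jaw":55},
{"offset":[34,-21,6],"angular":[0,0,0],"jaw":55},
{"offset":[34,-20,5],"angular":[0,0,0],"jaw":55}
--
{"offset":[34,-21,5],"angular":[0.3,0,0],"jaw":55},
  # way [428. -46. 110.]
```

View pics/w7.png

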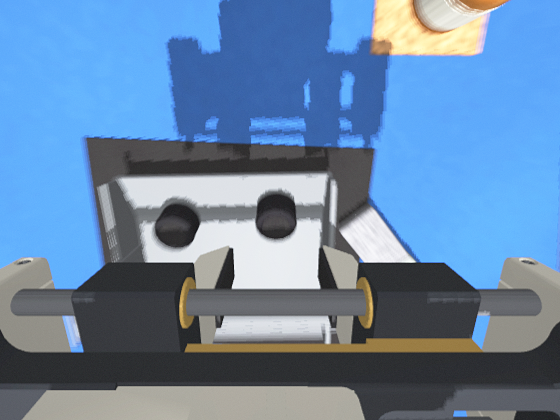

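Call:
carry_out --deltas '[{"offset": [34, -21, 5], "angular": [0, 0, 0], "jaw": 55}, {"offset": [34, -20, 5], "angular": [0, 0, 0], "jaw": 55}, {"offset": [33, -21, 5], "angular": [0, 0, 0], "jaw": 55}, {"offset": [34, -21, 6], "angular": [0, 0, 0], "jaw": 55}, {"offset": [34, -20, 5], "angular": [0, 0, 0], "jaw": 55}]'

```text
time: 10.23
ee_pos: [441.0, -80.5, 112.4]
tool_rot: [-0.0, 0.755, 0.656, -0.0]
wrist_force: [1.9, 0.8, 0.5]
gripper_width: 0.548
```

Call:
carry_out --deltas '[{"offset": [34, -21, 5], "angular": [0, 0, 0], "jaw": 55}, {"offset": [0, 0, 0], "angular": [0, 0, 0], "jaw": 55}, {"offset": [0, 0, 0], "angular": [0, 0, 0], "jaw": 55}]'

```text
time: 10.48
ee_pos: [425.3, -42.9, 107.5]
tool_rot: [-0.001, 0.753, 0.658, -0.0]
wrist_force: [0.2, -0.9, 0.0]
gripper_width: 0.548
```

```bash
python3 - <<'E'
from plan import *
print(cur()[0]); im=snap('wrist','w8.png')
print([ (np.round(r['position'],0).tolist(),round(r['score'],2)) for r in manip.tip_of('cap0','wrist')])
print(proj('wrist',[[429,-46,28],[429,-46,0]]))
E
```

```text
[425.33094775 -42.94355686 107.50447558]
[([425.0, -48.0, 13.0], 0.76)]
[[278.06008778 225.25807774]
 [277.76673405 214.70772484]]
```

View pics/w8.png

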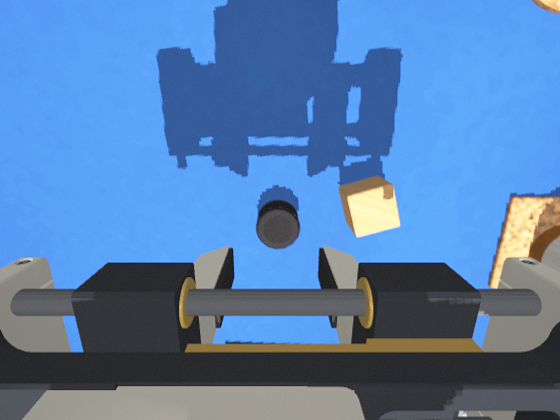

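Call:
carry_out --deltas '[{"offset": [-2, 2, 30], "angular": [0, 0, 0], "jaw": 55}, {"offset": [0, 0, 30], "angular": [0, 0, 0], "jaw": 55}, {"offset": [0, 0, 28], "angular": [0, 0, 0], "jaw": 55}, {"offset": [0, 0, 0], "angular": [0, 0, 0], "jaw": 55}, {"offset": [0, 0, 0], "angular": [0, 0, 0], "jaw": 20}]'

```text
time: 11.0
ee_pos: [427.6, -49.4, 19.3]
tool_rot: [-0.001, 0.756, 0.655, -0.001]
wrist_force: [-0.8, -0.5, 0.9]
gripper_width: 0.512
```

Call:
carry_out --deltas '[{"offset": [0, 0, 0], "angular": [0, 0, 0], "jaw": 20}, {"offset": [0, 0, 0], "angular": [0, 0, 0], "jaw": 20}, {"offset": [0, 0, 0], "angular": [0, 0, 0], "jaw": 20}]'

```text
time: 11.25
ee_pos: [429.3, -48.0, 21.1]
tool_rot: [0.001, 0.755, 0.656, 0.001]
wrist_force: [-0.9, -1.7, 2.3]
gripper_width: 0.385
```

```bash
python3 - <<'E'
from plan import *
p,R=cur()
plan([((p[0],p[1],140),-8),((475,-256,140),-8)],20)
E
```

```text
{"offset":[0,0,-40],"angular":[0.1,0,0],"jaw":20},
{"offset":[0,0,-39],"angular":[0.1,0,0],"jaw":20},
{"offset":[0,0,-40],"angular":[0,0,0],"jaw":20},
  # way [429. -48. 140.]
{"offset":[-33,12,0],"angular":[0,0,0],"jaw":20},
{"offset":[-34,13,0],"angular":[0,0,0],"jaw":20}
--
{"offset":[-33,12,0],"angular":[0,0,0],"jaw":20},
{"offset":[-33,13,0],"angular":[0,0,0],"jaw":20},
{"offset":[-33,12,0],"angular":[0,0,0],"jaw":20},
{"offset":[-34,12,0],"angular":[0,0,0],"jaw":20},
  # way [ 475. -256.  140.]
```

Call:
carry_out --deltas '[{"offset": [0, 0, -40], "angular": [0, 0, 0], "jaw": 20}, {"offset": [0, 0, -39], "angular": [0, 0, 0], "jaw": 20}, {"offset": [0, 0, -40], "angular": [0, 0, 0], "jaw": 20}, {"offset": [-33, 12, 0], "angular": [0, 0, 0], "jaw": 20}, {"offset": [-34, 13, 0], "angular": [0, 0, 0], "jaw": 20}]'

```text
time: 11.67
ee_pos: [446.4, -114.6, 142.3]
tool_rot: [0.002, 0.752, 0.66, 0.003]
wrist_force: [1.2, -0.9, -0.6]
gripper_width: 0.387
```

Call:
carry_out --deltas '[{"offset": [-33, 12, 0], "angular": [0, 0, 0], "jaw": 20}, {"offset": [-33, 13, 0], "angular": [0, 0, 0], "jaw": 20}, {"offset": [-33, 12, 0], "angular": [0, 0, 0], "jaw": 20}, {"offset": [-34, 12, 0], "angular": [0, 0, 0], "jaw": 20}]'

```text
time: 12.0
ee_pos: [474.1, -257.5, 140.0]
tool_rot: [0.001, 0.755, 0.656, 0.001]
wrist_force: [1.5, 0.2, 0.1]
gripper_width: 0.383
```

Call:
carry_out --deltas '[{"offset": [0, 0, 36], "angular": [0, 0, 0], "jaw": 20}, {"offset": [0, 0, 36], "angular": [0, 0, 0], "jaw": 20}, {"offset": [0, 0, 0], "angular": [0, 0, 0], "jaw": 20}, {"offset": [0, 0, 0], "angular": [0, 0, 0], "jaw": 20}, {"offset": [0, 0, 0], "angular": [0, 0, 0], "jaw": 55}]'

```text
time: 12.42
ee_pos: [474.2, -256.3, 68.6]
tool_rot: [0.001, 0.755, 0.656, 0.0]
wrist_force: [0.1, -0.2, 0.4]
gripper_width: 0.424
```

Call:
carry_out --deltas '[{"offset": [0, 0, 0], "angular": [0, 0, 0], "jaw": 55}, {"offset": [0, 0, 0], "angular": [0, 0, 0], "jaw": 55}, {"offset": [0, 0, -36], "angular": [0, 0, 0], "jaw": 55}, {"offset": [0, 0, -36], "angular": [0, 0, 0], "jaw": 55}, {"offset": [0, 0, -36], "angular": [0, 0, 0], "jaw": 55}]'

```text
time: 12.83
ee_pos: [473.2, -256.1, 177.1]
tool_rot: [0.0, 0.755, 0.656, -0.0]
wrist_force: [0.7, -0.4, 0.8]
gripper_width: 0.546
```

```bash
python3 - <<'E'
from plan import *
print(cur()[0]); im=snap('wrist','w9.png'); snap('scene','s1.png'); snap('top','t4.png')
for l in ['cap0','tote_grip','tote']:print(l,[ (np.round(r['position'],0).tolist(),round(r['score'],2)) for c in ['scene','wrist','top'] for r in manip.tip_of(l,c)])
E
```

```text
[ 473.24793536 -256.08101077  177.07097015]
cap0 [([474.0, -258.0, 27.0], 0.72), ([425.0, -267.0, 22.0], 0.67), ([519.0, -267.0, 26.0], 0.63), ([672.0, -98.0, -3.0], 0.22), ([522.0, -268.0, 30.0], 0.93), ([474.0, -259.0, 27.0], 0.85), ([429.0, -264.0, 23.0], 0.63), ([480.0, -262.0, 24.0], 0.63), ([518.0, -264.0, 26.0], 0.6), ([673.0, -108.0, 5.0], 0.6), ([427.0, -261.0, 25.0], 0.57)]
tote_grip [([467.0, -312.0, 106.0], 0.73), ([472.0, -306.0, 103.0], 0.85)]
tote [([467.0, -304.0, 6.0], 0.77), ([468.0, -304.0, 1.0], 0.65), ([526.0, -268.0, 24.0], 0.65), ([471.0, -309.0, 2.0], 0.85), ([499.0, -39.0, 2.0], 0.5)]
```

View pics/w9.png

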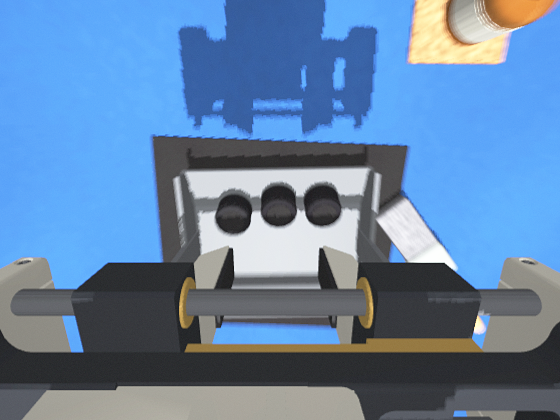

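View pics/s1.png

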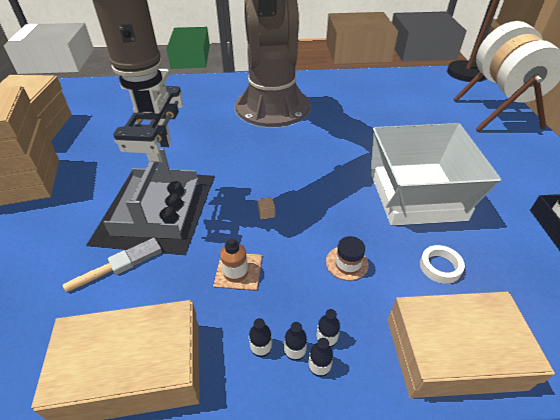

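```bash
python3 - <<'E'
from plan import *
plan([((469,-306,177),down(-53)),((469,-306,177),-98)],45)
E
```

```text
{"offset":[-7,0,0],"angular":[0,0,6.4],"jaw":45},
{"offset":[-7,2,-1],"angular":[0,0,6.4],"jaw":45},
{"offset":[-7,2,0],"angular":[0,0,6.4],"jaw":45},
{"offset":[-7,2,-1],"angular":[0,0,6.4],"jaw":45},
{"offset":[-6,4,0],"angular":[0,0,6.4],"jaw":45}
--
{"offset":[-6,4,-1],"angular":[0,0,6.4],"jaw":45},
{"offset":[-5,5,0],"angular":[-0.1,0,6.6],"jaw":45},
  # way [ 469. -306.  177.]
{"offset":[0,0,0],"angular":[0,0,6.4],"jaw":45},
{"offset":[0,0,0],"angular":[0,0,6.4],"jaw":45},
{"offset":[0,0,0],"angular":[0,0,6.4],"jaw":45}
--
{"offset":[0,0,0],"angular":[0,0,6.4],"jaw":45},
{"offset":[0,0,0],"angular":[0,0,6.4],"jaw":45},
{"offset":[0,0,0],"angular":[0,0,6.4],"jaw":45},
{"offset":[0,0,0],"angular":[0.1,0,6.6],"jaw":45},
  # way [ 469. -306.  177.]
```

Call:
carry_out --deltas '[{"offset": [-7, 0, 0], "angular": [0, 0, 6.4], "jaw": 45}, {"offset": [-7, 2, 0], "angular": [0, 0, 6.4], "jaw": 45}, {"offset": [-7, 2, 0], "angular": [0, 0, 6.4], "jaw": 45}, {"offset": [-7, 2, 0], "angular": [0, 0, 6.4], "jaw": 45}, {"offset": [-6, 4, 0], "angular": [0, 0, 6.4], "jaw": 45}]'

```text
time: 13.85
ee_pos: [470.3, -292.3, 174.4]
tool_rot: [-0.0, 0.908, 0.42, -0.0]
wrist_force: [0.0, 0.2, 0.2]
gripper_width: 0.446
```

Call:
carry_out --deltas '[{"offset": [-6, 4, 0], "angular": [0, 0, 6.4], "jaw": 45}, {"offset": [-5, 5, 0], "angular": [0, 0, 6.6], "jaw": 45}, {"offset": [0, 0, 0], "angular": [0, 0, 6.4], "jaw": 45}, {"offset": [0, 0, 0], "angular": [0, 0, 6.4], "jaw": 45}, {"offset": [0, 0, 0], "angular": [0, 0, 6.4], "jaw": 45}]'

```text
time: 14.27
ee_pos: [469.5, -306.4, 174.4]
tool_rot: [-0.0, 0.988, 0.151, -0.0]
wrist_force: [0.7, 0.6, -0.1]
gripper_width: 0.447
```

Call:
carry_out --deltas '[{"offset": [0, 0, 0], "angular": [0, 0, 6.4], "jaw": 45}, {"offset": [0, 0, 0], "angular": [0, 0, 6.4], "jaw": 45}, {"offset": [0, 0, 0], "angular": [0, 0, 6.4], "jaw": 45}, {"offset": [0, 0, 0], "angular": [0, 0, 6.6], "jaw": 45}, {"offset": [0, 0, 0], "angular": [0, 0, 0], "jaw": 45}]'

```text
time: 14.68
ee_pos: [469.7, -306.0, 174.1]
tool_rot: [0.0, 0.997, -0.073, -0.001]
wrist_force: [0.7, 0.4, -0.3]
gripper_width: 0.449
```

```bash
python3 - <<'E'
from plan import *
p,R=cur();print(p,R.as_matrix()[:,1],manip.read_state()['joint_pos']); im=snap('wrist','w10.png')
for l in ['tote_grip','tote']:print(l,[ (np.round(r['position'],0).tolist(),round(r['score'],2)) for c in ['wrist'] for r in manip.tip_of(l,c)])
E
```

```text
[ 469.7172833 -306.0192206  174.1498525] [-1.44777935e-01 -9.89464114e-01  3.42210539e-04] [-0.22368198  0.58682628  1.06797928  1.86963894 -0.59341835  1.04742004
 -0.6270762 ]
tote_grip [([470.0, -307.0, 100.0], 0.72)]
tote [([466.0, -309.0, 2.0], 0.71)]
```

View pics/w10.png

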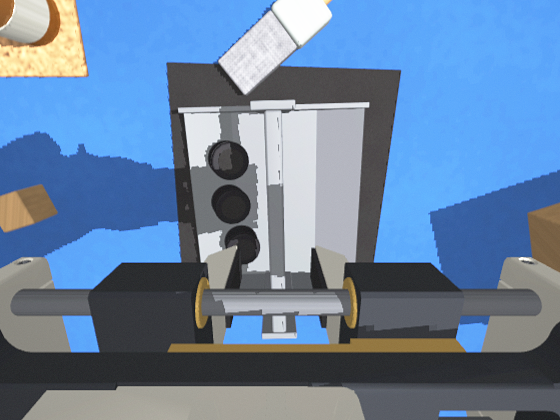

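Call:
carry_out --deltas '[{"offset": [0, 0, 26], "angular": [0, 0, 0], "jaw": 45}, {"offset": [0, 0, 26], "angular": [0, 0, 0], "jaw": 45}, {"offset": [0, 0, 25], "angular": [0, 0, 0], "jaw": 45}, {"offset": [0, 0, 0], "angular": [0, 0, 0], "jaw": 45}, {"offset": [0, 0, 0], "angular": [0, 0, 0], "jaw": 0}]' --newtons 60

```text
time: 15.25
ee_pos: [469.0, -306.1, 97.4]
tool_rot: [-0.0, 0.998, -0.069, -0.001]
wrist_force: [0.9, -0.6, 1.2]
gripper_width: 0.416
```

Call:
carry_out --deltas '[{"offset": [0, 0, 0], "angular": [0, 0, 0], "jaw": 0}, {"offset": [0, 0, 0], "angular": [0, 0, 0], "jaw": 0}, {"offset": [0, 0, 0], "angular": [0, 0, 0], "jaw": 0}, {"offset": [0, 0, 0], "angular": [0, 0, 0], "jaw": 0}, {"offset": [0, 0, 0], "angular": [0, 0, 0], "jaw": 0}]'

```text
time: 15.67
ee_pos: [470.3, -306.4, 98.7]
tool_rot: [0.0, 0.998, -0.07, 0.001]
wrist_force: [-1.5, 1.3, 7.8]
gripper_width: 0.126
```

Call:
carry_out --deltas '[{"offset": [0, 0, -5], "angular": [0, 0, 0], "jaw": 0}, {"offset": [0, 0, -10], "angular": [0, 0, 0], "jaw": 0}, {"offset": [0, 0, -15], "angular": [0, 0, 0], "jaw": 0}]'

```text
time: 15.92
ee_pos: [469.0, -305.5, 127.6]
tool_rot: [-0.001, 0.998, -0.07, -0.001]
wrist_force: [0.5, -0.2, -2.9]
gripper_width: 0.129
```

```bash
python3 - <<'E'
from plan import *
p,R=cur();print(p,R.as_matrix()[:,1],manip.read_state()); im=snap('scene','s2.png')
E
```

```text
[ 468.95252709 -305.5304835   127.61278108] [-1.39895583e-01 -9.90165883e-01 -8.65678293e-04] {'time': 15.9167, 'joint_pos': array([-0.18014989,  0.63706317,  1.0052546 ,  1.9160927 , -0.65717534,
        0.96379218, -0.57286114]), 'joint_velocities': array([-0.18054562, -0.22570831,  0.27289882, -0.17053089,  0.28142841,
        0.33529451, -0.21547673]), 'joint_efforts': array([  2.15225235, -55.11698127,  16.73224032, -22.49298155,
        -0.76322677,  -0.93412165,   0.60332224]), 'ee_pos': array([ 468.95252709, -305.5304835 ,  127.61278108]), 'tool_rot': array([-5.12092022e-04,  9.97537821e-01, -7.01198697e-02, -1.11226695e-03]), 'wrist_force': array([ 0.50027745, -0.22132603, -2.89003924]), 'moment': array([-0.05376486,  0.1329099 , -0.04893274]), 'gripper_width': 0.12858017961488755}
```

View pics/s2.png

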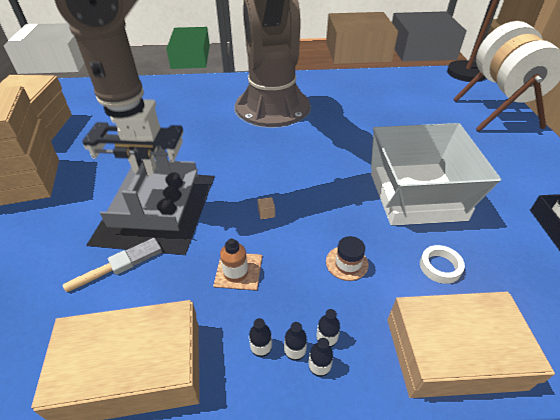

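```bash
python3 - <<'E'
from plan import *
plan([((469,-306,265),-98),((469,19,268),-48),((470,343,268),1)],0,vmax=29)
E
```

```text
{"offset":[0,0,-27],"angular":[0,0,0],"jaw":0},
{"offset":[0,0,-27],"angular":[0,0,0],"jaw":0},
{"offset":[-1,0,-27],"angular":[0,0,0],"jaw":0},
{"offset":[0,-1,-26],"angular":[0,0,0],"jaw":0},
{"offset":[0,0,-27],"angular":[0,-0.1,-0.1],"jaw":0}
--
  # way [ 469. -306.  265.]
{"offset":[-4,-27,0],"angular":[0,0,-4.2],"jaw":0},
{"offset":[-2,-27,-1],"angular":[0,0,-4.2],"jaw":0},
{"offset":[1,-27,0],"angular":[0,0,-4.2],"jaw":0},
{"offset":[2,-27,0],"angular":[0,0,-4.2],"jaw":0},
{"offset":[4,-27,0],"angular":[0,0,-4.2],"jaw":0}
--
{"offset":[6,-26,-1],"angular":[0,0,-4.2],"jaw":0},
{"offset":[8,-26,0],"angular":[0,0,-4.2],"jaw":0},
{"offset":[10,-25,0],"angular":[0,0,-4.2],"jaw":0},
{"offset":[12,-24,-1],"angular":[0,0,-4.2],"jaw":0},
{"offset":[13,-24,0],"angular":[0,0,-4.2],"jaw":0}
--
{"offset":[15,-22,0],"angular":[0,0,-4.2],"jaw":0},
{"offset":[17,-22,0],"angular":[0,0,-3.8],"jaw":0},
  # way [469.  19. 268.]
{"offset":[18,-20,0],"angular":[0,0,-4.1],"jaw":0},
{"offset":[20,-19,0],"angular":[0,0,-4.1],"jaw":0},
{"offset":[20,-17,0],"angular":[0,0,-4.1],"jaw":0}
--
{"offset":[22,-15,0],"angular":[0,0,-4.1],"jaw":0},
{"offset":[23,-14,0],"angular":[0,0,-4.1],"jaw":0},
{"offset":[24,-13,0],"angular":[0,0,-4.1],"jaw":0},
{"offset":[25,-10,0],"angular":[0,0,-4.1],"jaw":0},
{"offset":[26,-9,0],"angular":[0,0,-4.1],"jaw":0}
--
{"offset":[26,-7,-1],"angular":[0,0,-4.1],"jaw":0},
{"offset":[26,-5,0],"angular":[0,0,-4.1],"jaw":0},
{"offset":[27,-3,0],"angular":[0,0,-4.1],"jaw":0},
{"offset":[27,-1,0],"angular":[0,0,-3.9],"jaw":0},
  # way [470. 343. 268.]
```

Call:
carry_out --deltas '[{"offset": [0, 0, -27], "angular": [0, 0, 0], "jaw": 0}, {"offset": [0, 0, -27], "angular": [0, 0, 0], "jaw": 0}, {"offset": [-1, 0, -27], "angular": [0, 0, 0], "jaw": 0}, {"offset": [0, -1, -26], "angular": [0, 0, 0], "jaw": 0}, {"offset": [0, 0, -27], "angular": [0, 0, 0], "jaw": 0}]'

```text
time: 16.38
ee_pos: [468.4, -304.8, 263.0]
tool_rot: [-0.0, 0.998, -0.07, -0.0]
wrist_force: [0.7, 0.4, -3.5]
gripper_width: 0.125
```

Call:
carry_out --deltas '[{"offset": [-4, -27, 0], "angular": [0, 0, -4.2], "jaw": 0}, {"offset": [-2, -27, -1], "angular": [0, 0, -4.2], "jaw": 0}, {"offset": [1, -27, 0], "angular": [0, 0, -4.2], "jaw": 0}, {"offset": [2, -27, 0], "angular": [0, 0, -4.2], "jaw": 0}, {"offset": [4, -27, 0], "angular": [0, 0, -4.2], "jaw": 0}]'

```text
time: 16.8
ee_pos: [468.5, -168.2, 262.8]
tool_rot: [-0.0, 0.993, 0.114, 0.0]
wrist_force: [0.1, 0.0, -3.5]
gripper_width: 0.13
```

Call:
carry_out --deltas '[{"offset": [6, -26, -1], "angular": [0, 0, -4.2], "jaw": 0}, {"offset": [8, -26, 0], "angular": [0, 0, -4.2], "jaw": 0}, {"offset": [10, -25, 0], "angular": [0, 0, -4.2], "jaw": 0}, {"offset": [12, -24, -1], "angular": [0, 0, -4.2], "jaw": 0}, {"offset": [13, -24, 0], "angular": [0, 0, -4.2], "jaw": 0}]'

```text
time: 17.22
ee_pos: [468.7, -33.3, 265.0]
tool_rot: [-0.0, 0.956, 0.294, 0.0]
wrist_force: [0.4, 0.1, -3.3]
gripper_width: 0.124
```

Call:
carry_out --deltas '[{"offset": [15, -22, 0], "angular": [0, 0, -4.2], "jaw": 0}, {"offset": [17, -22, 0], "angular": [0, 0, -3.8], "jaw": 0}, {"offset": [18, -20, 0], "angular": [0, 0, -4.1], "jaw": 0}, {"offset": [20, -19, 0], "angular": [0, 0, -4.1], "jaw": 0}, {"offset": [20, -17, 0], "angular": [0, 0, -4.1], "jaw": 0}]'

```text
time: 17.63
ee_pos: [468.4, 102.0, 264.9]
tool_rot: [-0.0, 0.889, 0.458, 0.0]
wrist_force: [1.0, -0.4, -3.3]
gripper_width: 0.126
```

```bash
python3 - <<'E'
from plan import *
s=manip.read_state();print(s['ee_pos'],s['joint_pos'],s['wrist_force'],s['gripper_width'])
plan([((470,343,268),1)],0,vmax=29)
E
```

```text
[468.44476581 102.02533073 264.90724338] [-1.12843174  0.22826129  0.98827647  1.93207057 -0.2152896   1.09196951
 -0.67220999] [ 0.96271547 -0.41708857 -3.33850603] 0.1264576886208551
{"offset":[22,-15,0],"angular":[0,0,-4.1],"jaw":0},
{"offset":[23,-14,-1],"angular":[0,0,-4.1],"jaw":0},
{"offset":[24,-12,0],"angular":[0,0,-4.1],"jaw":0},
{"offset":[24,-11,0],"angular":[0,0,-4.1],"jaw":0},
{"offset":[26,-8,-1],"angular":[0,0,-4.1],"jaw":0}
--
{"offset":[26,-7,0],"angular":[0,0,-4.1],"jaw":0},
{"offset":[26,-5,0],"angular":[0,0,-4.1],"jaw":0},
{"offset":[27,-3,-1],"angular":[0,0,-4.1],"jaw":0},
{"offset":[26,-1,0],"angular":[0,0,-3.7],"jaw":0},
  # way [470. 343. 268.]
```

Call:
carry_out --deltas '[{"offset": [22, -15, 0], "angular": [0, 0, -4.1], "jaw": 0}, {"offset": [23, -14, -1], "angular": [0, 0, -4.1], "jaw": 0}, {"offset": [24, -12, 0], "angular": [0, 0, -4.1], "jaw": 0}, {"offset": [24, -11, 0], "angular": [0, 0, -4.1], "jaw": 0}, {"offset": [26, -8, -1], "angular": [0, 0, -4.1], "jaw": 0}]'

```text
time: 18.05
ee_pos: [470.1, 235.5, 266.7]
tool_rot: [-0.0, 0.794, 0.608, -0.0]
wrist_force: [0.9, -0.5, -4.0]
gripper_width: 0.127
```

Call:
carry_out --deltas '[{"offset": [26, -7, 0], "angular": [0, 0, -4.1], "jaw": 0}, {"offset": [26, -5, 0], "angular": [0, 0, -4.1], "jaw": 0}, {"offset": [27, -3, -1], "angular": [0, 0, -4.1], "jaw": 0}, {"offset": [26, -1, 0], "angular": [0, 0, -3.7], "jaw": 0}, {"offset": [0, 0, 0], "angular": [0, 0, 0], "jaw": 0}]'

```text
time: 18.47
ee_pos: [470.0, 347.5, 267.2]
tool_rot: [-0.001, 0.699, 0.716, 0.0]
wrist_force: [-1.1, 1.1, -2.6]
gripper_width: 0.125
```

Call:
carry_out --deltas '[{"offset": [0, 0, 0], "angular": [-4, 0, 0], "jaw": 0}, {"offset": [0, 0, 0], "angular": [-4, 0, 0], "jaw": 0}, {"offset": [0, 0, 0], "angular": [-4, 0, 0], "jaw": 0}]'

```text
time: 18.72
ee_pos: [472.0, 340.5, 267.8]
tool_rot: [0.074, 0.699, 0.707, 0.075]
wrist_force: [0.2, -0.3, -3.6]
gripper_width: 0.125
```

```bash
python3 - <<'E'
from plan import *
s=manip.read_state();print(s['ee_pos'],s['joint_pos'],s['wrist_force'],s['gripper_width']);print(cur()[1].as_matrix())
snap('scene','s3.png');snap('top','t5.png')
E
```

```text
[472.02272196 340.53026005 267.75045369] [-1.43251419  0.29872881  0.80846666  1.83979677 -0.10803425  0.9236978
 -0.59538441] [ 0.17052249 -0.31977349 -3.57739786] 0.12527484382877715
[[-1.18094805e-02  9.77447134e-01  2.10849798e-01]
 [ 9.99930245e-01  1.15009171e-02  2.68967931e-03]
 [ 2.04053295e-04  2.10866854e-01 -9.77514771e-01]]
```

View pics/s3.png

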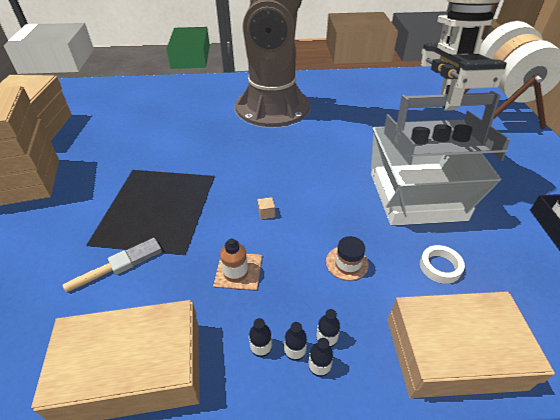

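View pics/t5.png

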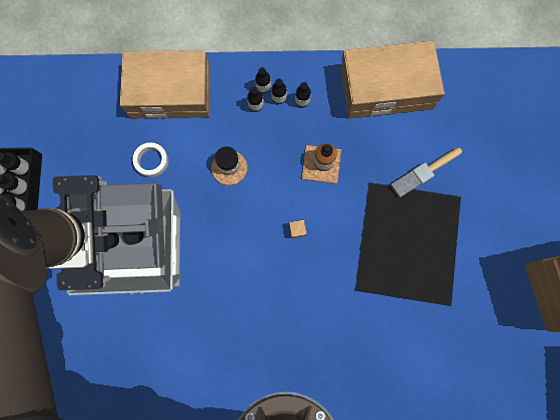

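Call:
carry_out --deltas '[{"offset": [0, 0, 0], "angular": [-5, 0, 0], "jaw": 0}, {"offset": [0, 0, 0], "angular": [-5, 0, 0], "jaw": 0}, {"offset": [0, 0, 0], "angular": [-5, 0, 0], "jaw": 0}, {"offset": [0, 0, 0], "angular": [-5, 0, 0], "jaw": 0}]'

```text
time: 19.15
ee_pos: [472.3, 340.2, 268.3]
tool_rot: [0.194, 0.676, 0.683, 0.197]
wrist_force: [1.9, -1.8, -4.1]
gripper_width: 0.126
```

Call:
carry_out --deltas '[{"offset": [0, 0, 0], "angular": [-5, 0, 0], "jaw": 0}, {"offset": [0, 0, 0], "angular": [-5, 0, 0], "jaw": 0}, {"offset": [0, 0, 0], "angular": [-5, 0, 0], "jaw": 0}, {"offset": [0, 0, 0], "angular": [-5, 0, 0], "jaw": 0}]'

```text
time: 19.48
ee_pos: [472.9, 339.6, 268.7]
tool_rot: [0.294, 0.64, 0.646, 0.293]
wrist_force: [1.2, -0.7, -2.6]
gripper_width: 0.126
```

```bash
python3 - <<'E'
from plan import *
s=manip.read_state();print(s['ee_pos'],s['joint_pos'],s['wrist_force'],s['gripper_width']);print(cur()[1].as_matrix())
snap('scene','s4.png');snap('top','t6.png')
E
```

```text
[472.92493815 339.64590077 268.68625685] [-2.14631407  0.40937315  1.31156812  2.27719519  0.93353041  0.34629569
 -1.78662493] [ 1.19239708 -0.6718353  -2.64964774] 0.1257834634373163
[[-0.00728477  0.65569001  0.75499506]
 [ 0.99996454  0.00796756  0.00272885]
 [-0.00422619  0.75498817 -0.6557248 ]]
```

View pics/s4.png

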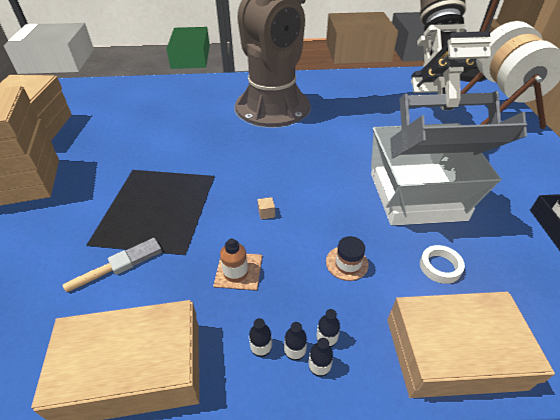

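View pics/t6.png

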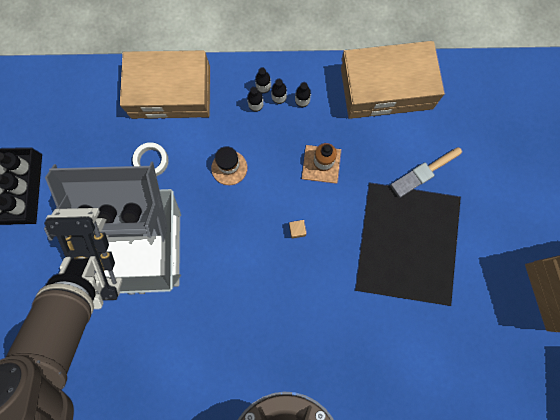

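Call:
carry_out --deltas '[{"offset": [0, 6, 7], "angular": [0, 0, 0], "jaw": 0}, {"offset": [0, 7, 8], "angular": [0, 0, 0], "jaw": 0}, {"offset": [0, 7, 7], "angular": [0, 0, 0], "jaw": 0}]'

```text
time: 19.83
ee_pos: [504.6, 339.3, 269.7]
tool_rot: [0.292, 0.641, 0.647, 0.292]
wrist_force: [0.2, -0.7, -3.1]
gripper_width: 0.128
```

```bash
python3 - <<'E'
from plan import *
s=manip.read_state();print(s['ee_pos'],s['joint_pos'],s['wrist_force'],s['gripper_width'])
E
```

```text
[504.62043764 339.30296409 269.72742894] [-2.02495424  0.4151973   1.25121545  2.23659442  0.9167691   0.31457706
 -1.73038483] [ 0.22513706 -0.66527145 -3.05881815] 0.1276638989269119
```

Call:
carry_out --deltas '[{"offset": [0, 0, 0], "angular": [0, 3, -2.6], "jaw": 0}, {"offset": [0, 0, 0], "angular": [0, 3, -2.6], "jaw": 0}, {"offset": [0, 0, 0], "angular": [0, 3, -2.6], "jaw": 0}]'

```text
time: 20.08
ee_pos: [505.8, 338.1, 270.6]
tool_rot: [0.265, 0.578, 0.703, 0.319]
wrist_force: [0.4, -0.6, -2.5]
gripper_width: 0.128
```

```bash
python3 - <<'E'
from plan import *
s=manip.read_state();print(s['ee_pos'],s['joint_pos'],s['wrist_force'],s['gripper_width']);print(cur()[1].as_matrix())
E
```

```text
[505.84485622 338.08364461 270.6405544 ] [-2.03461883  0.33018214  1.30837704  2.31421545  1.40446411  0.17314034
 -2.00538249] [ 0.42911424 -0.60953244 -2.50510353] 0.1277486583463056
[[-0.19060997  0.64414484  0.74077343]
 [ 0.98165896  0.12789951  0.1413768 ]
 [-0.00367742  0.7541347  -0.65670947]]
```

```bash
cat > kin.py <<'E'
import numpy as np, itertools
from scipy.spatial.transform import Rotation as Ro
from scipy.optimize import least_squares
D=[([-1.319,.435,.025,1.574,-.012,1.134,-.075],[217.02,585.64,240.04],[0,.176,.984,-.001]),
([-.63179537,.29433599,.52090007,1.95053587,-.1802957,.9406019,-.16709154],[500.24,57.79,200.04],[.0001,.756232,.654303,.0006]),
([.00378178,.37864244,.55350281,2.03330216,-.27543302,.80050199,.57854513],[429.167,-253.45,139.346],[.00016,.755039,.65568,.0005]),
([-.18014989,.63706317,1.0052546,1.9160927,-.65717534,.96379218,-.57286114],[468.95,-305.53,127.61],[-.0005,.997538,-.07012,-.0011]),
([-1.43251419,.29872881,.80846666,1.83979677,-.10803425,.9236978,-.59538441],[472.02,340.53,267.75],[.074,.699,.707,.075]),
([-2.14631407,.40937315,1.31156812,2.27719519,.93353041,.34629569,-1.78662493],[472.92,339.65,268.69],[.294,.64,.646,.293]),
([-2.03461883,.33018214,1.30837704,2.31421545,1.40446411,.17314034,-2.00538249],[505.845,338.08,270.64],[.265,.578,.703,.319])]
AX='zyzyzyz'
def fk(q,prm,s):
    off=prm[:7]; d=prm[7:]   # vector offsets per link: 8 links x (x,z)
    R=Ro.identity(); p=np.array([d[0],0,d[1]])
    for i in range(7):
        v=[0,0,0]; v[2 if AX[i]=='z' else 1]=s[i]*(q[i])+off[i]
        R=R*Ro.from_rotvec(v); p=p+R.apply([d[2+2*i],0,d[3+2*i]])
    return p,R
def res(prm,s,w=300):
    r=[]
    for q,p,qt in D:
        a,R=fk(q,prm,s); Rm=Ro.from_quat([*qt[1:],qt[0]])
        r+=list(a-p)+list(w*(R.inv()*Rm).as_rotvec())
    return np.array(r+list(0.01*np.array(prm[7:]))+list(3*np.array(prm[:7])*[0,1,1,1,1,1,0]))
if __name__=='__main__':
    best=None
    for s in itertools.product([1,-1],repeat=4):
        ss=[s[0],1,s[1],1,s[2],1,s[3]]
        for o7 in (0,np.pi/2,np.pi,-np.pi/2):
            x0=np.zeros(7+16);x0[6]=o7;x0[7+1]=300;x0[7+5]=400;x0[7+9]=400;x0[7+15]=200
            f=least_squares(res,x0,args=(ss,))
            if best is None or f.cost<best[0]: best=(f.cost,ss,f.x); print(f.cost,ss,o7)
    print(np.round(best[2],3)); r=res(best[2],best[1])[:42].reshape(-1,6); print(np.round(r,1))
    np.save('kin.npy',np.r_[best[1],best[2]])
E
python3 kin.py
```

```text
459119.85554074997 [1, 1, 1, 1, 1, 1, 1] 0
267931.76112421585 [1, 1, -1, 1, 1, 1, 1] 1.5707963267948966
267910.4097635355 [1, 1, -1, 1, -1, 1, 1] 0
267910.40913950285 [1, 1, -1, 1, -1, 1, 1] 1.5707963267948966
259472.03194954665 [-1, 1, 1, 1, 1, 1, 1] 3.141592653589793
490.532291800285 [-1, 1, 1, 1, 1, 1, -1] 0
402.2061868117119 [-1, 1, -1, 1, -1, 1, -1] 0
[-6.20000e-02 -1.70000e-02  1.00000e-02 -2.00000e-03 -2.30000e-02
  0.00000e+00  1.53600e+00  1.14500e+00  1.25563e+02  2.47680e+01
  1.25563e+02 -4.39060e+01  2.76103e+02  3.27260e+01  2.76104e+02
 -1.89870e+01  1.90388e+02 -4.44200e+00  1.90392e+02 -2.47610e+01
  1.93537e+02 -3.84700e+00  1.93538e+02]
[[ -6.9   6.    0.2   5.9   4.4  -2.6]
 [ -0.3   6.   -1.    4.4   1.3  -1. ]
 [ 12.4   1.4   2.1   2.6   2.6  -0.3]
 [ -3.5   0.   -0.7  -0.1   0.   -1.3]
 [ -2.4 -12.4  -0.4   3.7   2.6  -1.6]
 [  3.5  -1.7   2.3  -1.5   8.4   3.6]
 [ -2.7  -0.7  -2.6  -1.    8.2   3.1]]
```

```bash
cat > fit2.py <<'E'
from kin import *
s=[-1,1,-1,1,-1,1,-1]
# params: base yaw, z0, Lu, Lf, Lh, o7, elbow x offsets
def mk(v):
    prm=np.zeros(23); prm[0]=v[0];prm[6]=v[5]; d=prm[7:]
    d[1]=v[1]; d[2+2*1+1]=v[2]; d[2+2*1]=v[6]; d[2+2*3+1]=v[3]; d[2+2*3]=v[7]; d[15]=v[4]; d[2+2*5]=v[8]
    prm[1:6]=v[9:14]
    return prm
f=least_squares(lambda v:np.r_[res(mk(v),s)[:42],20*v[9:14]],[-.06,251,552,381,387,1.54,0,0,0,0,0,0,0,0],loss='soft_l1')
print(np.round(f.x,3),f.cost); print(np.round(res(mk(f.x),s)[:42].reshape(-1,6),1)); np.save('k2.npy',mk(f.x))
E
python3 fit2.py
```

```text
[-6.10000e-02  2.67029e+02  5.49428e+02  3.80977e+02  4.11069e+02
  1.49800e+00 -7.96400e+00 -4.00790e+01 -4.41350e+01 -1.60000e-02
 -1.90000e-02  3.00000e-03 -7.00000e-03  1.10000e-02] 104.384392395794
[[ -2.1   0.8   0.8   1.1   3.9  -0.8]
 [ -0.2   6.4  -1.2   0.9   0.3  -0.6]
 [ 11.    0.1   0.1   0.8   0.7  -0.2]
 [ -0.1  -0.9  -7.7  -0.4  -1.8  -0. ]
 [ -1.7 -11.9   2.7   0.3   4.3  -0.8]
 [  7.2  -4.1   2.6  -0.7  17.7   4.8]
 [ -2.3   0.5  -1.9   0.5  17.9   4.7]]
```

```bash
cat > ik.py <<'E'
from kin import *
K=np.load('kin.npy'); S=K[:7]; P=K[7:]
lo=np.array([-2.62,-.44,-1.27,.08,-1.32,.12,-2.74]); hi=np.array([2.62,2.09,1.32,2.57,4.46,2.0,2.74])
def tool(psi,tilt):
    a=np.radians(psi);t=np.radians(tilt)
    z=np.array([np.cos(a)*np.sin(t),np.sin(a)*np.sin(t),-np.cos(t)]); x=np.array([-np.sin(a),np.cos(a),0]); return Ro.from_matrix(np.stack([x,np.cross(z,x),z],1))
def ik(p,R,q0,m=0.06,w=2.):
    f=lambda q:(lambda a,b:np.r_[a-p,400*(b.inv()*R).as_rotvec(),w*(q-q0)])(*fk(q,P,S))
    r=least_squares(f,np.clip(q0,lo+m+.01,hi-m-.01),bounds=(lo+m,hi-m)); return r.x,np.linalg.norm(f(r.x)[:3]),np.linalg.norm(f(r.x)[3:6])/400
E
python3 - <<'E'
from ik import *
from plan import manip
np.set_printoptions(suppress=True,precision=2)
q=np.array(manip.read_state()['joint_pos'])
for tilt in (50,60,70,80):
  for psi in (-30,-20,-10,0,10,20,30):
    x,e,r=ik(np.array([500,340,272]),tool(psi,tilt),q)
    print(tilt,psi,x,'%.0f %.2f'%(e,r))
E
```

```text
50 -30 [-1.82  0.56  0.95  1.94  0.58  0.83 -1.88] 0 0.00
50 -20 [-1.89  0.49  1.01  2.06  0.72  0.67 -1.89] 0 0.00
50 -10 [-1.96  0.43  1.09  2.17  0.9   0.51 -1.91] 0 0.00
50 0 [-2.03  0.37  1.21  2.26  1.13  0.34 -1.96] 0 0.00
50 10 [-2.03  0.29  1.26  2.32  1.53  0.23 -2.15] 0 0.00
50 20 [-1.86  0.15  1.1   2.34  1.94  0.21 -2.34] 0 0.00
50 30 [-2.    0.02  1.26  2.38  2.24  0.18 -2.42] 16 0.02
60 -30 [-1.91  0.69  1.02  1.99  0.69  0.8  -2.06] 0 0.00
60 -20 [-1.99  0.64  1.11  2.13  0.87  0.6  -2.12] 0 0.00
60 -10 [-2.08  0.63  1.26  2.26  1.15  0.38 -2.26] 0 0.00
60 0 [-2.03  0.46  1.16  2.34  1.67  0.43 -2.6 ] 0 0.00
60 10 [-1.73  0.25  0.78  2.41  1.98  0.57 -2.68] 0 0.00
60 20 [-0.64  0.15 -0.26  2.47  2.29  0.62 -2.68] 0 0.00
60 30 [-2.08 -0.03  1.26  2.48  2.49  0.42 -2.68] 27 0.03
70 -30 [-1.97  0.85  1.08  2.03  0.77  0.77 -2.21] 0 0.00
70 -20 [-2.06  0.84  1.2   2.19  1.    0.53 -2.35] 0 0.00
70 -10 [-2.1   0.79  1.26  2.31  1.45  0.4  -2.68] 2 0.01
70 0 [-0.39  0.67 -1.15  2.45  1.79  1.72 -2.68] 1 0.00
70 10 [-0.42  0.42 -0.85  2.51  2.    1.29 -2.68] 9 0.02
70 20 [-0.37  0.26 -0.67  2.51  2.26  0.95 -2.68] 24 0.06
70 30 [-2.13 -0.07  1.26  2.51  2.5   0.55 -2.68] 49 0.10
80 -30 [-2.    1.02  1.12  2.06  0.84  0.75 -2.36] 0 0.00
80 -20 [-2.08  1.05  1.24  2.23  1.11  0.49 -2.58] 0 0.00
80 -10 [-2.12  0.96  1.26  2.27  1.34  0.46 -2.68] 19 0.08
80 0 [-0.43  0.78 -1.16  2.46  1.86  1.94 -2.68] 25 0.07
80 10 [-0.42  0.72 -1.09  2.51  1.99  1.82 -2.68] 36 0.08
80 20 [-0.42  0.42 -0.78  2.51  2.21  1.29 -2.68] 56 0.13
80 30 [-2.16 -0.09  1.26  2.51  2.51  0.65 -2.68] 80 0.19
```

Call:
carry_out --deltas '[{"offset": [0, 0, 0], "angular": [0, -3, 2.6], "jaw": 0}, {"offset": [0, 0, 0], "angular": [0, -3, 2.6], "jaw": 0}, {"offset": [0, 0, 0], "angular": [0, -3, 2.6], "jaw": 0}, {"offset": [0, 0, 0], "angular": [0, -3, 2.6], "jaw": 0}]'

```text
time: 20.42
ee_pos: [504.3, 338.7, 269.9]
tool_rot: [0.306, 0.672, 0.615, 0.277]
wrist_force: [0.2, 0.2, -3.1]
gripper_width: 0.124
```

Call:
carry_out --deltas '[{"offset": [0, 0, 0], "angular": [0, -3, 2.6], "jaw": 0}, {"offset": [0, 0, 0], "angular": [0, -3, 2.6], "jaw": 0}, {"offset": [0, 0, 0], "angular": [0, -3, 2.6], "jaw": 0}, {"offset": [0, 0, 0], "angular": [0, -3, 2.6], "jaw": 0}]'

```text
time: 20.75
ee_pos: [503.6, 339.6, 269.3]
tool_rot: [0.341, 0.75, 0.517, 0.231]
wrist_force: [-0.1, -0.5, -2.3]
gripper_width: 0.127
```

```bash
python3 - <<'E'
from plan import *
from ik import tool
s=manip.read_state();print(s['ee_pos'],s['joint_pos'],s['wrist_force'],s['gripper_width']);print(cur()[1].as_matrix())
snap('top','t7.png');
plan([((488,347,272),tool(-22,49)),((488,347,272),tool(-22,72))],0,vmax=15,wmax=4)
E
```

```text
[503.58309326 339.55213457 269.30462216] [-1.85371199  0.49091165  0.98700365  2.02680136  0.66136626  0.71961415
 -1.81860809] [-0.05037903 -0.49001047 -2.28616776] 0.12672665076663903
[[ 0.35901647  0.61803686  0.69938374]
 [ 0.93331534 -0.23335976 -0.27288403]
 [-0.00544437  0.75071544 -0.66060328]]
{"offset":[0,-5,-7],"angular":[-0.1,-0.2,0.4],"jaw":0},
{"offset":[-1,-4,-7],"angular":[-0.2,-0.3,0.3],"jaw":0},
  # way [488. 347. 272.]
{"offset":[0,0,0],"angular":[-3.8,0,0],"jaw":0},
{"offset":[0,0,0],"angular":[-3.8,0,0],"jaw":0},
{"offset":[0,0,0],"angular":[-3.8,0,0],"jaw":0}
--
{"offset":[0,0,0],"angular":[-3.8,0,0],"jaw":0},
{"offset":[0,0,0],"angular":[-3.8,0,0],"jaw":0},
{"offset":[0,0,0],"angular":[-4,0,0],"jaw":0},
  # way [488. 347. 272.]
```

View pics/t7.png

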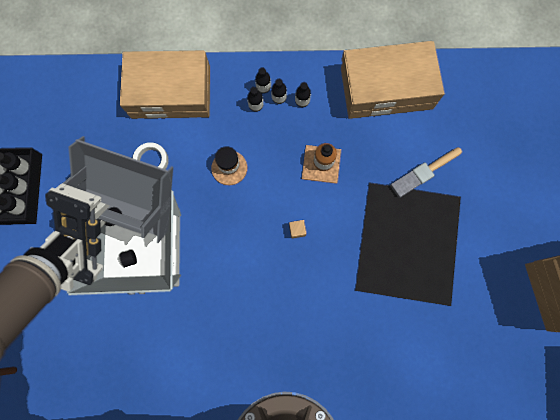

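Call:
carry_out --deltas '[{"offset": [0, -5, -7], "angular": [0, 0, 0], "jaw": 0}, {"offset": [0, -4, -7], "angular": [0, 0, 0], "jaw": 0}, {"offset": [0, 0, 0], "angular": [-3.8, 0, 0], "jaw": 0}, {"offset": [0, 0, 0], "angular": [-3.8, 0, 0], "jaw": 0}, {"offset": [0, 0, 0], "angular": [0, 0, 0], "jaw": 0}]'

```text
time: 21.22
ee_pos: [485.8, 347.0, 270.2]
tool_rot: [0.392, 0.722, 0.504, 0.268]
wrist_force: [-1.4, 1.3, -3.7]
gripper_width: 0.123
```

Call:
carry_out --deltas '[{"offset": [0, 0, 0], "angular": [-3.8, 0, 0], "jaw": 0}, {"offset": [0, 0, 0], "angular": [-3.8, 0, 0], "jaw": 0}, {"offset": [0, 0, 0], "angular": [-3.8, 0, 0], "jaw": 0}, {"offset": [0, 0, 0], "angular": [-4, 0, 0], "jaw": 0}, {"offset": [0, 0, 0], "angular": [0, 0, 0], "jaw": 0}]'

```text
time: 21.63
ee_pos: [486.6, 347.3, 269.7]
tool_rot: [0.486, 0.662, 0.463, 0.332]
wrist_force: [-1.6, 1.0, -4.0]
gripper_width: 0.127
```

```bash
python3 - <<'E'
from plan import *
s=manip.read_state();print(s['ee_pos'],s['joint_pos'],s['wrist_force'],s['gripper_width']);print(cur()[1].as_matrix())
snap('top','t8.png');snap('scene','s5.png')
E
```

```text
[486.64217383 347.26873696 269.65650263] [-2.06744238  0.88500744  1.16317173  2.15186778  0.89110022  0.61326701
 -2.26103405] [-1.55209437  1.03267943 -3.99042425] 0.12663968778849002
[[ 0.35009934  0.29059487  0.89049709]
 [ 0.93665492 -0.09805617 -0.33624776]
 [-0.01039314  0.9518086  -0.30651651]]
```

View pics/t8.png

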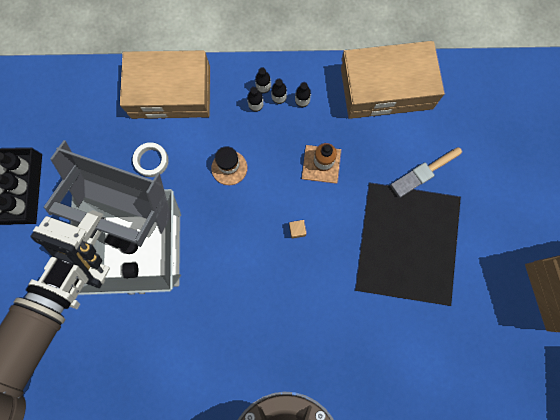

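View pics/s5.png

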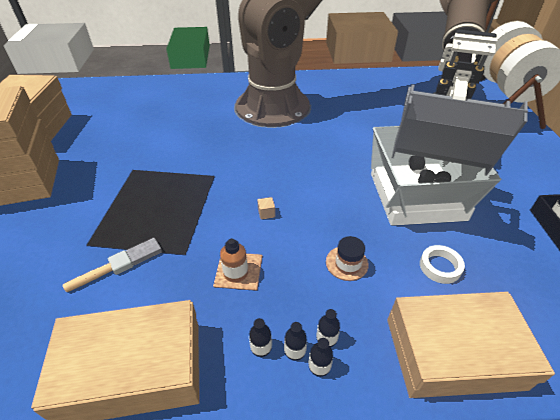

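Call:
carry_out --deltas '[{"offset": [0, 0, 0], "angular": [6, 0, 0], "jaw": 0}, {"offset": [0, 0, 0], "angular": [6, 0, 0], "jaw": 0}, {"offset": [0, 0, 0], "angular": [6, 0, 0], "jaw": 0}, {"offset": [0, 0, 0], "angular": [6, 0, 0], "jaw": 0}, {"offset": [0, 0, 0], "angular": [6, 0, 0], "jaw": 0}]'

```text
time: 22.15
ee_pos: [488.3, 344.9, 274.7]
tool_rot: [0.291, 0.77, 0.532, 0.202]
wrist_force: [1.4, 0.6, -4.6]
gripper_width: 0.125
```

Call:
carry_out --deltas '[{"offset": [0, 0, 0], "angular": [6, 0, 0], "jaw": 0}, {"offset": [0, 0, 0], "angular": [6, 0, 0], "jaw": 0}, {"offset": [0, 0, 0], "angular": [6, 0, 0], "jaw": 0}, {"offset": [0, 0, 0], "angular": [6, 0, 0], "jaw": 0}, {"offset": [0, 0, 0], "angular": [6, 0, 0], "jaw": 0}]'

```text
time: 22.57
ee_pos: [488.5, 345.1, 276.9]
tool_rot: [0.081, 0.818, 0.566, 0.06]
wrist_force: [1.0, -1.5, -3.2]
gripper_width: 0.125
```

Call:
carry_out --deltas '[{"offset": [0, 0, 0], "angular": [6, 0, 0], "jaw": 0}, {"offset": [0, 0, 0], "angular": [6, 0, 0], "jaw": 0}, {"offset": [0, 0, 0], "angular": [0, 0, 0], "jaw": 0}]'

```text
time: 22.82
ee_pos: [492.9, 340.4, 276.6]
tool_rot: [-0.002, 0.825, 0.565, 0.001]
wrist_force: [1.9, -1.8, -2.3]
gripper_width: 0.126
```

```bash
python3 - <<'E'
from plan import *
s=manip.read_state();print(s['ee_pos'],s['joint_pos'],s['wrist_force'],s['gripper_width']);print(cur()[1].as_matrix())
snap('scene','s6.png')
plan([((480,20,260),-61),((467,-308,258),-100)],0,vmax=33)
E
```

```text
[492.89739589 340.35643067 276.57366837] [-1.1010371   0.39404851  0.5852186   1.62354206 -0.23461265  1.19272304
 -0.83412514] [ 1.89630844 -1.79231424 -2.31047447] 0.12551314951208634
[[ 0.36153186  0.93235917 -0.00104562]
 [ 0.93235328 -0.36152494  0.00413307]
 [ 0.00347549 -0.00246913 -0.99999091]]
{"offset":[-30,10,2],"angular":[0,0,4],"jaw":0},
{"offset":[-30,13,1],"angular":[0,0,4],"jaw":0},
{"offset":[-29,15,2],"angular":[0,0,4],"jaw":0},
{"offset":[-27,16,1],"angular":[0,0,4],"jaw":0},
{"offset":[-27,19,2],"angular":[0,0,4],"jaw":0}
--
{"offset":[-25,20,1],"angular":[0,0,4],"jaw":0},
{"offset":[-23,22,2],"angular":[0,0,4],"jaw":0},
{"offset":[-22,23,1],"angular":[0,0,4],"jaw":0},
{"offset":[-20,25,2],"angular":[0,0,4],"jaw":0},
{"offset":[-19,27,1],"angular":[0.1,-0.2,3.9],"jaw":0}
--
  # way [480.  20. 260.]
{"offset":[-17,28,0],"angular":[0,0,3.9],"jaw":0},
{"offset":[-15,29,0],"angular":[0,0,3.9],"jaw":0},
{"offset":[-13,30,1],"angular":[0,0,3.9],"jaw":0},
{"offset":[-11,31,0],"angular":[0,0,3.9],"jaw":0},
{"offset":[-9,32,0],"angular":[0,0,3.9],"jaw":0}
--
{"offset":[-7,32,0],"angular":[0,0,3.9],"jaw":0},
{"offset":[-4,32,1],"angular":[0,0,3.9],"jaw":0},
{"offset":[-2,33,0],"angular":[0,0,3.9],"jaw":0},
{"offset":[0,33,0],"angular":[0,0,3.9],"jaw":0},
{"offset":[2,33,0],"angular":[0,0.1,3.9],"jaw":0}
--
  # way [ 467. -308.  258.]
```

View pics/s6.png

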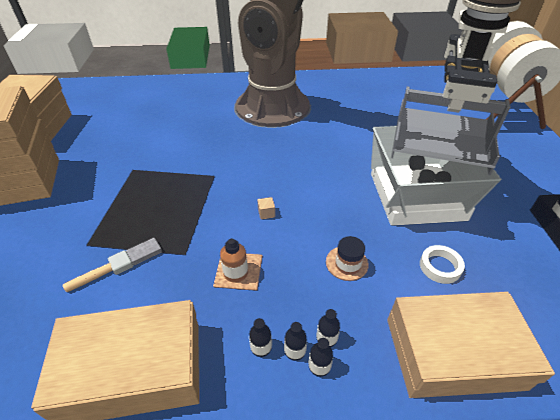

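Call:
carry_out --deltas '[{"offset": [-30, 10, 2], "angular": [0, 0, 4], "jaw": 0}, {"offset": [-30, 13, 1], "angular": [0, 0, 4], "jaw": 0}, {"offset": [-29, 15, 2], "angular": [0, 0, 4], "jaw": 0}, {"offset": [-27, 16, 1], "angular": [0, 0, 4], "jaw": 0}, {"offset": [-27, 19, 2], "angular": [0, 0, 4], "jaw": 0}]'

```text
time: 23.28
ee_pos: [482.1, 184.0, 265.7]
tool_rot: [0.001, 0.909, 0.417, 0.0]
wrist_force: [0.4, -0.4, -2.8]
gripper_width: 0.123
```

Call:
carry_out --deltas '[{"offset": [-25, 20, 1], "angular": [0, 0, 4], "jaw": 0}, {"offset": [-23, 22, 2], "angular": [0, 0, 4], "jaw": 0}, {"offset": [-22, 23, 1], "angular": [0, 0, 4], "jaw": 0}, {"offset": [-20, 25, 2], "angular": [0, 0, 4], "jaw": 0}, {"offset": [-19, 27, 1], "angular": [0, 0, 3.9], "jaw": 0}]'

```text
time: 23.7
ee_pos: [477.3, 23.6, 258.9]
tool_rot: [0.001, 0.967, 0.254, 0.001]
wrist_force: [2.1, 0.5, -3.0]
gripper_width: 0.129
```

Call:
carry_out --deltas '[{"offset": [-17, 28, 0], "angular": [0, 0, 3.9], "jaw": 0}, {"offset": [-15, 29, 0], "angular": [0, 0, 3.9], "jaw": 0}, {"offset": [-13, 30, 1], "angular": [0, 0, 3.9], "jaw": 0}, {"offset": [-11, 31, 0], "angular": [0, 0, 3.9], "jaw": 0}, {"offset": [-9, 32, 0], "angular": [0, 0, 3.9], "jaw": 0}]'

```text
time: 24.12
ee_pos: [472.3, -140.4, 258.6]
tool_rot: [0.001, 0.996, 0.087, 0.001]
wrist_force: [1.5, 0.2, -3.4]
gripper_width: 0.126
```

Call:
carry_out --deltas '[{"offset": [-7, 32, 0], "angular": [0, 0, 3.9], "jaw": 0}, {"offset": [-4, 32, 1], "angular": [0, 0, 3.9], "jaw": 0}, {"offset": [-2, 33, 0], "angular": [0, 0, 3.9], "jaw": 0}, {"offset": [0, 33, 0], "angular": [0, 0, 3.9], "jaw": 0}, {"offset": [2, 33, 0], "angular": [0, 0, 3.9], "jaw": 0}]'

```text
time: 24.53
ee_pos: [467.7, -304.2, 258.4]
tool_rot: [0.002, 0.997, -0.083, 0.001]
wrist_force: [0.7, 0.5, -2.3]
gripper_width: 0.129
```

```bash
python3 - <<'E'
from plan import *
s=manip.read_state();print(s['ee_pos'],s['joint_pos'],s['wrist_force'],s['gripper_width']);print(cur()[1].as_matrix())
snap('top','t9.png');snap('wrist','w11.png');snap('scene','s7.png')
plan([((467,-308,130),-100),((467,-308,99),None)],0,vmax=33)
E
```

```text
[ 467.72740852 -304.20132445  258.37168281] [-0.23398673  0.43493983  1.02224907  1.77030893 -0.40072765  1.16070429
 -0.82819668] [ 0.70029686  0.50018037 -2.26143441] 0.1287513365490791
[[ 0.98605687 -0.16640288  0.0013901 ]
 [-0.16639646 -0.98605128 -0.00388417]
 [ 0.00201704  0.0035987  -0.99999149]]
{"offset":[0,0,32],"angular":[0.1,0,0.1],"jaw":0},
{"offset":[0,1,32],"angular":[0.1,0,0.1],"jaw":0},
{"offset":[0,0,32],"angular":[0.1,0,0.1],"jaw":0},
{"offset":[1,0,33],"angular":[0,-0.1,-0.1],"jaw":0},
  # way [ 467. -308.  130.]
{"offset":[0,0,31],"angular":[0,0,0],"jaw":0}
--
  # way [ 467. -308.   99.]
```

View pics/w11.png

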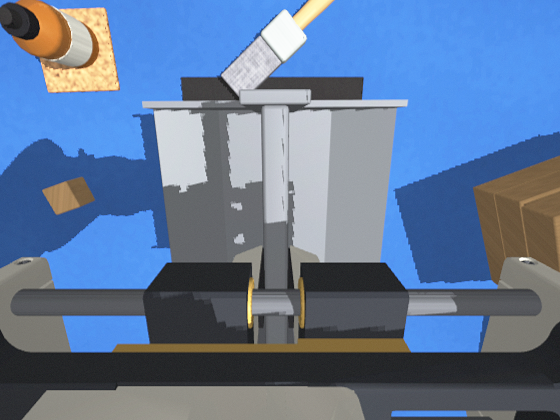

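View pics/s7.png

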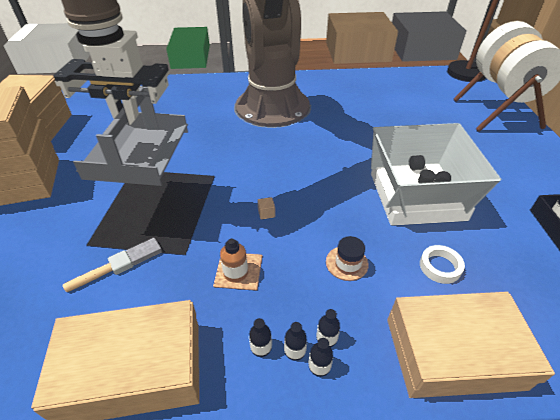

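View pics/t9.png

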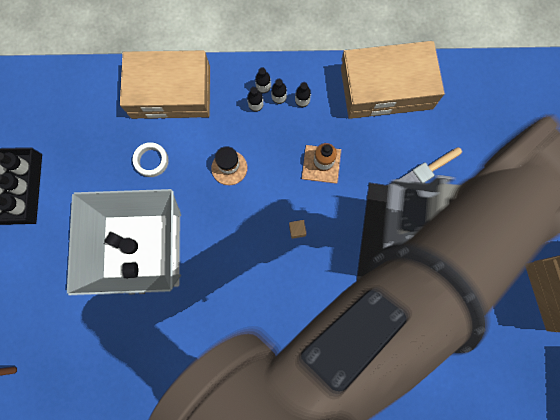

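Call:
carry_out --deltas '[{"offset": [-5, 2, 33], "angular": [0, 0, -1.5], "jaw": 0}, {"offset": [0, 1, 33], "angular": [0, 0, 0], "jaw": 0}, {"offset": [0, 0, 33], "angular": [0, 0, 0], "jaw": 0}, {"offset": [0, 0, 30], "angular": [0, 0, 0], "jaw": 0}, {"offset": [0, 0, 0], "angular": [0, 0, 0], "jaw": 0}]'

```text
time: 25.1
ee_pos: [460.6, -301.9, 124.5]
tool_rot: [-0.0, 0.998, -0.068, -0.003]
wrist_force: [-1.5, 1.4, -2.9]
gripper_width: 0.129
```

```bash
python3 - <<'E'
from plan import *
s=manip.read_state();print(s['ee_pos'],s['wrist_force'],s['gripper_width'],cur()[1].as_matrix()[:,1:])
snap('wrist','w12.png');snap('scene','s8.png')
im=cv2.imread('pics/s8.png'); cv2.imwrite('pics/s8z.png',cv2.resize(im[60:300,40:260],None,fx=2.5,fy=2.5))
E
```

```text
[ 460.61045312 -301.94604991  124.50042122] [-1.50130668  1.3715808  -2.85667505] 0.12906474097495754 [[-1.36404890e-01 -6.47567673e-03]
 [-9.90653161e-01  7.48039572e-04]
 [ 1.42269225e-04 -9.99978753e-01]]
```

View pics/s8z.png

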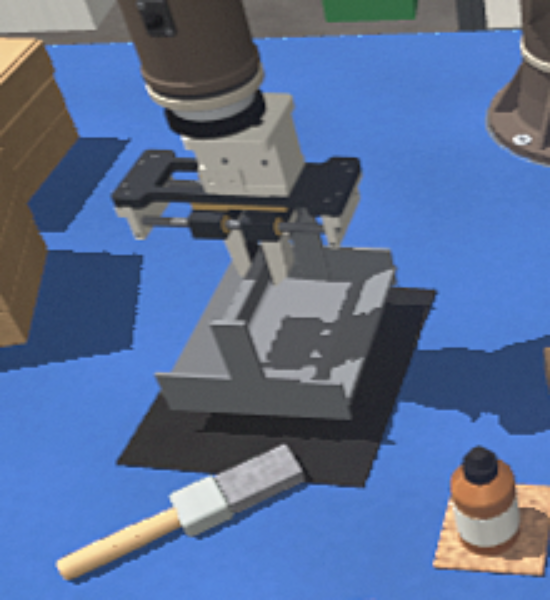

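View pics/w12.png

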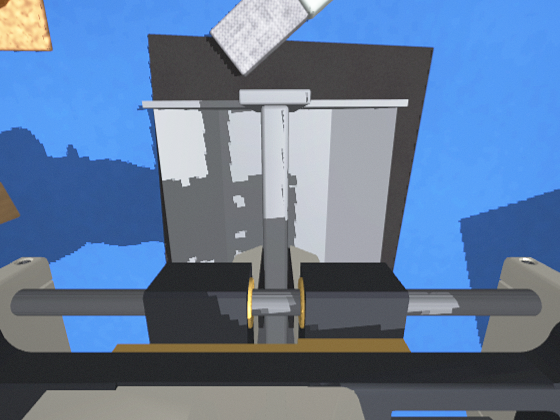

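Call:
carry_out --deltas '[{"offset": [0, 4, 10], "angular": [0, 0, 0], "jaw": 0}, {"offset": [0, 0, 8], "angular": [0, 0, 0], "jaw": 0}, {"offset": [0, 0, 5], "angular": [0, 0, 0], "jaw": 0}, {"offset": [0, 0, 2], "angular": [0, 0, 0], "jaw": 0}, {"offset": [0, 0, 0], "angular": [0, 0, 0], "jaw": 0}]'

```text
time: 25.62
ee_pos: [461.6, -310.9, 103.1]
tool_rot: [0.002, 0.997, -0.071, -0.001]
wrist_force: [-0.4, 0.2, -3.4]
gripper_width: 0.129
```

```bash
python3 - <<'E'
from plan import *
s=manip.read_state();print(s['ee_pos'],s['wrist_force'],s['gripper_width'])
E
```

```text
[ 461.61016216 -310.8512341   103.07647921] [-0.41203239  0.24737913 -3.4411037 ] 0.12851457573469194
```

Call:
carry_out --deltas '[{"offset": [0, -1, 2], "angular": [0, 0, 0], "jaw": 0}, {"offset": [0, -1, 1], "angular": [0, 0, 0], "jaw": 0}, {"offset": [0, 0, 0], "angular": [0, 0, 0], "jaw": 0}, {"offset": [0, 0, 0], "angular": [0, 0, 0], "jaw": 0}]'

```text
time: 25.95
ee_pos: [462.1, -308.9, 100.3]
tool_rot: [0.002, 0.997, -0.071, -0.0]
wrist_force: [-0.1, -0.4, -3.1]
gripper_width: 0.123
```

Call:
carry_out --deltas '[{"offset": [0, 0, 1], "angular": [0, 0, 0], "jaw": 0}, {"offset": [0, 0, 1], "angular": [0, 0, 0], "jaw": 0}, {"offset": [0, 0, 0], "angular": [0, 0, 0], "jaw": 0}]'

```text
time: 26.2
ee_pos: [462.1, -309.4, 98.7]
tool_rot: [0.002, 0.997, -0.071, -0.0]
wrist_force: [-1.6, -0.4, 2.4]
gripper_width: 0.125
```

Call:
carry_out --deltas '[{"offset": [0, 0, 0], "angular": [0, 0, 0], "jaw": 50}, {"offset": [0, 0, 0], "angular": [0, 0, 0], "jaw": 50}, {"offset": [0, 0, 0], "angular": [0, 0, 0], "jaw": 50}, {"offset": [0, 0, 0], "angular": [0, 0, 0], "jaw": 50}]'

```text
time: 26.53
ee_pos: [462.1, -309.0, 98.3]
tool_rot: [0.002, 0.997, -0.071, -0.0]
wrist_force: [0.1, 0.3, -0.0]
gripper_width: 0.37
```

Call:
carry_out --deltas '[{"offset": [0, 0, -15], "angular": [0, 0, 0], "jaw": 50}, {"offset": [0, 0, -30], "angular": [0, 0, 0], "jaw": 50}, {"offset": [0, 0, -35], "angular": [0, 0, 0], "jaw": 50}, {"offset": [0, 0, -35], "angular": [0, 0, 0], "jaw": 50}]'

```text
time: 26.87
ee_pos: [461.5, -308.5, 214.2]
tool_rot: [0.002, 0.997, -0.071, -0.001]
wrist_force: [1.3, -0.3, 0.3]
gripper_width: 0.502
```

```bash
python3 - <<'E'
from plan import *
s=manip.read_state();print(s['ee_pos'],s['joint_pos'],s['wrist_force'],s['gripper_width'])
snap('scene','s9.png');snap('top','t10.png'); im=cv2.imread('pics/t10.png'); cv2.imwrite('pics/t10z.png',cv2.resize(im[130:310,120:470],None,fx=2.2,fy=2.2))
for l in ['jar','bottle','round_stand','square_stand']:print(l,[ (np.round(r['position'],0).tolist(),round(r['score'],2)) for c in ['scene','top'] for r in manip.tip_of(l,c)[:1]])
E
```

```text
[ 461.48894516 -308.47266168  214.20049205] [-0.19010583  0.47534529  0.98123263  1.83275943 -0.44246636  1.07351677
 -0.75530329] [ 1.33266402 -0.32350772  0.34983871] 0.5021683991705999
jar [([674.0, 130.0, 8.0], 0.91), ([669.0, 128.0, 4.0], 0.79)]
bottle [([671.0, -112.0, 5.0], 0.78), ([675.0, -108.0, 4.0], 0.92)]
round_stand [([664.0, 126.0, 1.0], 0.6), ([664.0, 128.0, -1.0], 0.95)]
square_stand [([672.0, -100.0, -2.0], 0.87), ([667.0, -105.0, 0.0], 0.83)]
```

View pics/s9.png

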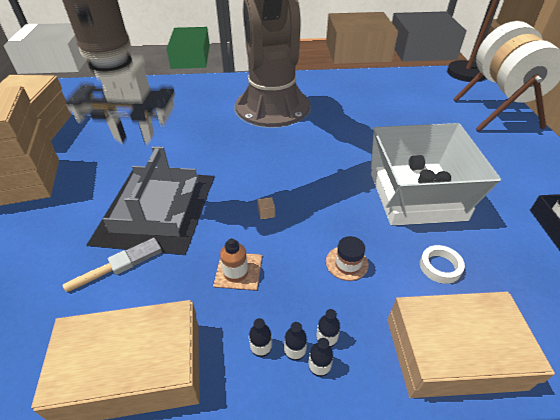

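View pics/t10z.png

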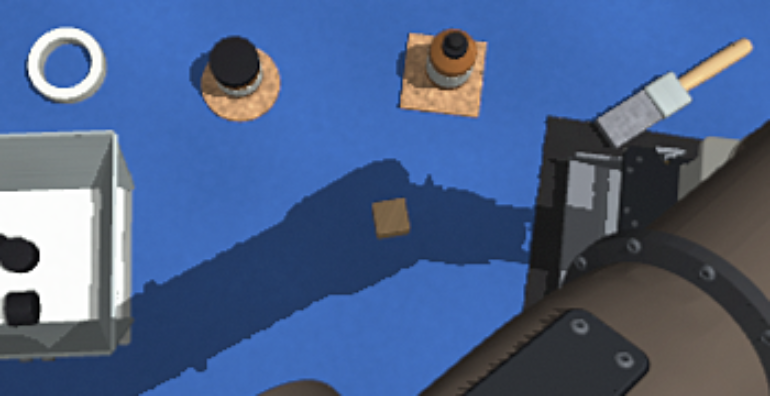

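```bash
python3 - <<'E'
from plan import *
np.set_printoptions(suppress=True,precision=1)
im=cv2.imread('pics/t10.png'); cv2.imwrite('pics/z1.png',cv2.resize(im[138:192,200:360],None,fx=5,fy=5,interpolation=cv2.INTER_CUBIC))
f=lambda a:np.array(a)/2.2+[120,130]
sq=toworld('top',f([(405,33),(487,43),(481,116),(401,109)]),6); print(sq,sq.mean(0))
print(toworld('top',f([(236,63)]),68),toworld('top',f([(455,43)]),108))
s=manip.regions_of('round_stand','top'); 
for l in ['round_stand','square_stand','jar','bottle']:
    r=manip.regions_of(l,'top')
    if r: ys,xs=np.nonzero(r[0]['pixels']); print(l,xs.min(),xs.max(),ys.min(),ys.max(),xs.mean(),ys.mean())
E
```

```text
[[ 719.2  -60.3    6. ]
 [ 705.5 -154.     6. ]
 [ 619.3 -143.5    6. ]
 [ 629.1  -53.4    6. ]] [ 668.3 -102.8    6. ]
[[667.  126.1  68. ]] [[ 672.  -106.6  108. ]]
round_stand 211 246 154 183 230.24385245901638 172.202868852459
square_stand 302 340 146 181 318.6373626373626 167.32142857142858
jar 215 238 147 173 226.8007889546351 159.93688362919133
bottle 313 336 143 171 324.5196261682243 156.69532710280373
```

View pics/z1.png

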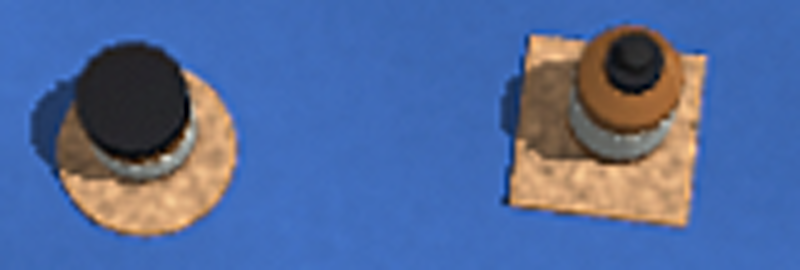

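```bash
python3 - <<'E'
from plan import *
from ik import *
np.set_printoptions(suppress=True,precision=2)
print(toworld('top',[(229.6,167.2)],6),toworld('top',[(226.6,157.6)],68),toworld('top',[(327,149.6)],108))
q=np.array(manip.read_state()['joint_pos'])
for p in ([667,127,35],[667,-104,62],[600,15,30]):
  for yaw in (-90,-60,-30):
    print(p,yaw,*ik(np.array(p,float),tool(yaw,0),q))
plan([((560,20,200),-90),((667,127,150),-90)],85)
E
```

```text
[[664.26 127.54   6.  ]] [[669.6  127.74  68.  ]] [[ 671.84 -107.05  108.  ]]
[667, 127, 35] -90 [-0.71  0.85  0.75  1.67 -0.7   0.92 -1.25] 0.006808507543173124 2.1092625714958942e-05
[667, 127, 35] -60 [-0.64  0.81  0.62  1.67 -0.58  0.87 -0.82] 0.004618512794878216 7.2907785571274486e-06
[667, 127, 35] -30 [-0.56  0.77  0.48  1.67 -0.46  0.83 -0.4 ] 0.00449955725610955 1.3185147455792327e-05
[667, -104, 62] -90 [-0.37  0.81  0.76  1.66 -0.66  0.95 -0.94] 0.004505503559526299 6.554038019747034e-06
[667, -104, 62] -60 [-0.3   0.77  0.63  1.66 -0.55  0.91 -0.5 ] 0.004399928498549157 1.0006963780650314e-05
[667, -104, 62] -30 [-0.23  0.73  0.49  1.66 -0.43  0.87 -0.07] 0.006356843219310313 2.6987901304501364e-05
[600, 15, 30] -90 [-0.59  0.75  0.74  1.89 -0.71  0.78 -1.02] 0.006104429348043103 1.8442477761729715e-05
[600, 15, 30] -60 [-0.5   0.71  0.59  1.9  -0.58  0.73 -0.62] 0.00690290398308486 1.9245062539124944e-05
[600, 15, 30] -30 [-0.41  0.67  0.44  1.9  -0.44  0.68 -0.22] 0.008846024613806515 3.133999931235939e-05
{"offset":[6,-38,1],"angular":[0,0,-0.9],"jaw":85},
{"offset":[6,-37,2],"angular":[0,0,-0.9],"jaw":85},
{"offset":[7,-38,1],"angular":[0,0,-0.9],"jaw":85},
{"offset":[7,-37,1],"angular":[0,0,-0.9],"jaw":85},
{"offset":[8,-37,2],"angular":[0,0,-0.9],"jaw":85}
--
{"offset":[9,-38,1],"angular":[0,0,-0.9],"jaw":85},
{"offset":[9,-37,1],"angular":[0,0,-0.9],"jaw":85},
{"offset":[9,-36,1],"angular":[0,0,-0.9],"jaw":85},
{"offset":[11,-37,2],"angular":[0.2,0.1,-0.9],"jaw":85},
  # way [560.  20. 200.]
{"offset":[27,-27,12],"angular":[0,0,0],"jaw":85}
--
{"offset":[26,-27,13],"angular":[0,0,0],"jaw":85},
{"offset":[27,-26,12],"angular":[0,0,0],"jaw":85},
{"offset":[27,-27,13],"angular":[0,0,0],"jaw":85},
  # way [667. 127. 150.]
```

Call:
carry_out --deltas '[{"offset": [6, -38, 1], "angular": [0, 0, -0.9], "jaw": 85}, {"offset": [6, -37, 2], "angular": [0, 0, -0.9], "jaw": 85}, {"offset": [7, -38, 1], "angular": [0, 0, -0.9], "jaw": 85}, {"offset": [7, -37, 1], "angular": [0, 0, -0.9], "jaw": 85}, {"offset": [8, -37, 2], "angular": [0, 0, -0.9], "jaw": 85}]'

```text
time: 28.03
ee_pos: [516.9, -124.8, 205.7]
tool_rot: [0.002, 1.0, -0.031, -0.0]
wrist_force: [1.5, -0.1, 0.5]
gripper_width: 0.811
```

Call:
carry_out --deltas '[{"offset": [9, -38, 1], "angular": [0, 0, -0.9], "jaw": 85}, {"offset": [9, -37, 1], "angular": [0, 0, -0.9], "jaw": 85}, {"offset": [9, -36, 1], "angular": [0, 0, -0.9], "jaw": 85}, {"offset": [11, -37, 2], "angular": [0, 0, -0.9], "jaw": 85}, {"offset": [27, -27, 12], "angular": [0, 0, 0], "jaw": 85}]'

```text
time: 28.45
ee_pos: [587.0, 50.7, 188.9]
tool_rot: [0.0, 1.0, 0.001, -0.0]
wrist_force: [1.3, 0.3, 1.0]
gripper_width: 0.853
```

Call:
carry_out --deltas '[{"offset": [26, -27, 13], "angular": [0, 0, 0], "jaw": 85}, {"offset": [27, -26, 12], "angular": [0, 0, 0], "jaw": 85}, {"offset": [27, -27, 13], "angular": [0, 0, 0], "jaw": 85}, {"offset": [0, 0, 0], "angular": [0, 0, 0], "jaw": 85}, {"offset": [0, 0, 0], "angular": [0, 0, 0], "jaw": 85}]'

```text
time: 28.87
ee_pos: [667.6, 128.9, 147.2]
tool_rot: [0.002, 1.0, 0.002, -0.002]
wrist_force: [0.1, -1.0, -0.7]
gripper_width: 0.85
```

```bash
python3 - <<'E'
from plan import *
p,R=cur();print(p,R.as_matrix()[:,1],manip.read_state()['joint_pos'],manip.read_state()['gripper_width'])
snap('wrist','w13.png');snap('top','t11.png')
for l in ['jar','round_stand']:print(l,[ (np.round(r['position'],0).tolist(),round(r['score'],2)) for c in ['wrist'] for r in manip.tip_of(l,c)[:2]])
print(proj('wrist',[[669,128,68],[664,128,6]]))
plan([((668.5,128,90),-90),((668.5,128,36),None)],85)
E
```

```text
[667.64037078 128.88906021 147.24737132] [ 0.0033526  -0.99998282  0.00480756] [-0.76547598  0.73603717  0.85150061  1.57371227 -0.59287622  1.11240485
 -1.33874761] 0.8503678577925429
jar [([668.0, 130.0, 5.0], 0.87)]
round_stand []
[[272.54389677 221.62935489]
 [272.92214957 206.38549342]]
{"offset":[1,-2,30],"angular":[0.1,0,-0.1],"jaw":85},
{"offset":[0,-1,30],"angular":[0.1,0,0],"jaw":85},
  # way [668. 128.  90.]
{"offset":[0,0,27],"angular":[0,0,0],"jaw":85},
{"offset":[0,0,27],"angular":[0,0,0],"jaw":85},
  # way [668. 128.  36.]
```

View pics/w13.png

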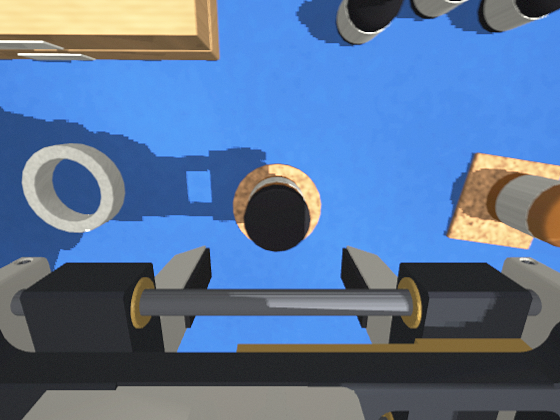

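Call:
carry_out --deltas '[{"offset": [1, 0, 30], "angular": [0, 0, 0], "jaw": 85}, {"offset": [0, 0, 30], "angular": [0, 0, 0], "jaw": 85}, {"offset": [0, 0, 26], "angular": [0, 0, 0], "jaw": 85}, {"offset": [0, 0, 25], "angular": [0, 0, 0], "jaw": 85}, {"offset": [0, 0, 0], "angular": [0, 0, 0], "jaw": 85}]' --newtons 25

```text
time: 29.48
ee_pos: [665.0, 125.6, 34.7]
tool_rot: [0.002, 1.0, -0.001, -0.004]
wrist_force: [0.2, -0.1, -0.0]
gripper_width: 0.85
```

Call:
carry_out --deltas '[{"offset": [0, 0, 0], "angular": [0, 0, 0], "jaw": 40}, {"offset": [0, 0, 0], "angular": [0, 0, 0], "jaw": 40}, {"offset": [0, 0, 0], "angular": [0, 0, 0], "jaw": 40}, {"offset": [0, 0, 0], "angular": [0, 0, 0], "jaw": 40}, {"offset": [0, 0, 0], "angular": [0, 0, 0], "jaw": 40}]'

```text
time: 29.9
ee_pos: [669.4, 126.6, 40.5]
tool_rot: [0.001, 1.0, -0.0, 0.001]
wrist_force: [-1.5, 0.1, 7.7]
gripper_width: 0.594
```

```bash
python3 - <<'E'
from plan import *
p,R=cur();print(p,manip.read_state()['gripper_width'],manip.read_state()['wrist_force'])
plan([((668,126,70),-90),((585,20,70),-90),((585,20,p[2]-4),-90)],40)
E
```

```text
[669.43724051 126.56915095  40.47661954] 0.5935100740498185 [-1.45422657  0.07390018  7.67036548]
{"offset":[-1,1,-30],"angular":[0.1,-0.1,0],"jaw":40},
  # way [668. 126.  70.]
{"offset":[-21,26,0],"angular":[0,0,0],"jaw":40},
{"offset":[-21,27,0],"angular":[0,0,0],"jaw":40},
{"offset":[-21,26,0],"angular":[0,0,0],"jaw":40},
{"offset":[-20,27,1],"angular":[0,0,0],"jaw":40}
--
  # way [585.  20.  70.]
{"offset":[0,0,33],"angular":[0,0,0],"jaw":40},
  # way [585.  20.  37.]
```

Call:
carry_out --deltas '[{"offset": [0, 0, -20], "angular": [0, 0, 0], "jaw": 40}, {"offset": [0, 0, -15], "angular": [0, 0, 0], "jaw": 40}, {"offset": [-21, 26, 0], "angular": [0, 0, 0], "jaw": 40}, {"offset": [-21, 27, 0], "angular": [0, 0, 0], "jaw": 40}, {"offset": [-21, 26, 0], "angular": [0, 0, 0], "jaw": 40}]'

```text
time: 30.32
ee_pos: [605.1, 46.6, 75.0]
tool_rot: [0.002, 1.0, 0.0, 0.0]
wrist_force: [0.6, -1.2, -2.2]
gripper_width: 0.594
```

Call:
carry_out --deltas '[{"offset": [-21, 27, 0], "angular": [0, 0, 0], "jaw": 40}, {"offset": [0, 0, 0], "angular": [0, 0, 0], "jaw": 40}, {"offset": [0, 0, 20], "angular": [0, 0, 0], "jaw": 40}, {"offset": [0, 0, 8], "angular": [0, 0, 0], "jaw": 40}, {"offset": [0, 0, 0], "angular": [0, 0, 0], "jaw": 40}]'

```text
time: 30.73
ee_pos: [583.4, 20.8, 44.9]
tool_rot: [0.002, 1.0, -0.0, -0.002]
wrist_force: [0.1, 0.4, -0.8]
gripper_width: 0.594
```

```bash
python3 - <<'E'
from plan import *
p,R=cur();print(p,manip.read_state()['gripper_width'],manip.read_state()['wrist_force'])
snap('scene','s10.png')
E
```

```text
[583.44823205  20.83612169  44.92424448] 0.5941862480180939 [ 0.10443195  0.39908118 -0.81577922]
```

View pics/s10.png

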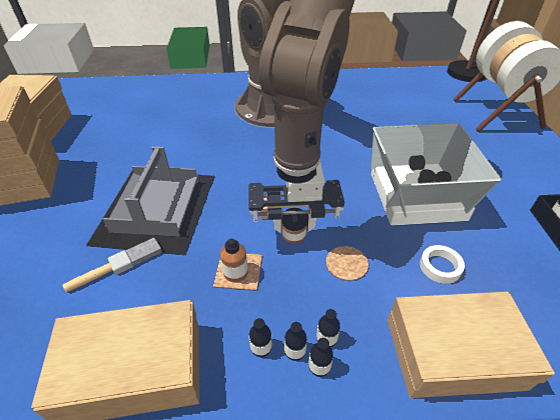

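Call:
carry_out --deltas '[{"offset": [0, 0, 5], "angular": [0, 0, 0], "jaw": 40}, {"offset": [0, 0, 2], "angular": [0, 0, 0], "jaw": 40}, {"offset": [0, 0, 1], "angular": [0, 0, 0], "jaw": 40}, {"offset": [0, 0, 0], "angular": [0, 0, 0], "jaw": 40}]'

```text
time: 31.12
ee_pos: [584.3, 20.4, 37.9]
tool_rot: [0.002, 1.0, -0.0, -0.001]
wrist_force: [-0.8, -1.3, -2.1]
gripper_width: 0.593
```

Call:
carry_out --deltas '[{"offset": [0, 0, 1], "angular": [0, 0, 0], "jaw": 40}, {"offset": [0, 0, 1], "angular": [0, 0, 0], "jaw": 40}, {"offset": [0, 0, 0], "angular": [0, 0, 0], "jaw": 40}]'

```text
time: 31.37
ee_pos: [584.2, 20.4, 35.9]
tool_rot: [0.002, 1.0, -0.0, -0.001]
wrist_force: [0.2, -0.5, -2.2]
gripper_width: 0.592
```

Call:
carry_out --deltas '[{"offset": [0, 0, 1], "angular": [0, 0, 0], "jaw": 40}, {"offset": [0, 0, 0], "angular": [0, 0, 0], "jaw": 40}, {"offset": [0, 0, 1], "angular": [0, 0, 0], "jaw": 40}, {"offset": [0, 0, 0], "angular": [0, 0, 0], "jaw": 40}]'

```text
time: 31.7
ee_pos: [584.2, 20.3, 34.5]
tool_rot: [0.002, 1.0, -0.0, -0.001]
wrist_force: [-3.4, 0.8, 5.0]
gripper_width: 0.594
```

Contact. Releasing, then going to the bottle.

Call:
carry_out --deltas '[{"offset": [0, 0, 0], "angular": [0, 0, 0], "jaw": 90}, {"offset": [0, 0, 0], "angular": [0, 0, 0], "jaw": 90}, {"offset": [0, 0, 0], "angular": [0, 0, 0], "jaw": 90}, {"offset": [0, 0, 0], "angular": [0, 0, 0], "jaw": 90}]'

```text
time: 32.03
ee_pos: [584.3, 20.3, 34.0]
tool_rot: [0.002, 1.0, -0.0, -0.0]
wrist_force: [-0.6, 0.0, 0.5]
gripper_width: 0.833
```

Call:
carry_out --deltas '[{"offset": [0, 0, -30], "angular": [0, 0, 0], "jaw": 90}, {"offset": [0, 0, -35], "angular": [0, 0, 0], "jaw": 90}, {"offset": [0, 0, -35], "angular": [0, 0, 0], "jaw": 90}, {"offset": [0, 0, -35], "angular": [0, 0, 0], "jaw": 90}]'

```text
time: 32.37
ee_pos: [584.0, 20.5, 170.3]
tool_rot: [0.002, 1.0, -0.0, -0.001]
wrist_force: [1.0, 0.2, 0.3]
gripper_width: 0.901
```

```bash
python3 - <<'E'
from plan import *
p,R=cur();print(p,manip.read_state()['gripper_width'],manip.read_state()['wrist_force'])
plan([((672,-106,170),-90)],90)
E
```

```text
[584.01051369  20.4639544  170.32609621] 0.900849632751062 [1.02760149 0.21016201 0.34090635]
{"offset":[22,32,0],"angular":[0.1,0,0],"jaw":90},
{"offset":[22,31,0],"angular":[0.1,0,0],"jaw":90},
{"offset":[22,32,0],"angular":[0.1,0,0],"jaw":90},
{"offset":[22,31,0],"angular":[-0.1,0.1,-0.1],"jaw":90},
  # way [ 672. -106.  170.]
```

Call:
carry_out --deltas '[{"offset": [22, 32, 0], "angular": [0, 0, 0], "jaw": 90}, {"offset": [22, 31, 0], "angular": [0, 0, 0], "jaw": 90}, {"offset": [22, 32, 0], "angular": [0, 0, 0], "jaw": 90}, {"offset": [22, 31, 0], "angular": [0, 0, 0], "jaw": 90}, {"offset": [0, 0, 0], "angular": [0, 0, 0], "jaw": 90}]'

```text
time: 32.78
ee_pos: [674.1, -114.1, 170.0]
tool_rot: [0.005, 1.0, -0.004, 0.001]
wrist_force: [-1.1, -0.8, 0.5]
gripper_width: 0.898
```

Call:
carry_out --deltas '[{"offset": [0, 0, 0], "angular": [0, 0, 0], "jaw": 90}]'

```text
time: 32.87
ee_pos: [672.5, -108.8, 169.1]
tool_rot: [0.003, 1.0, -0.002, -0.001]
wrist_force: [-0.4, 1.1, -0.4]
gripper_width: 0.898
```

```bash
python3 - <<'E'
from plan import *
p,R=cur();print(p,R.as_matrix()[:,1:])
snap('wrist','w14.png')
for l in ['bottle','square_stand','jar']:print(l,[ (np.round(r['position'],0).tolist(),round(r['score'],2)) for c in ['wrist'] for r in manip.tip_of(l,c)[:2]])
print(proj('wrist',[[672,-107,108],[672,-107,72],[668,-103,6]]))
E
```

```text
[ 672.53594622 -108.77091019  169.13191328] [[-0.00461687 -0.00105578]
 [-0.9999746  -0.00542594]
 [ 0.00543076 -0.99998472]]
bottle [([674.0, -107.0, 3.0], 0.58)]
square_stand []
jar [([587.0, 20.0, -2.0], 0.83)]
[[280.9795335  233.17665559]
 [280.13388229 217.95448872]
 [275.36380581 202.16453255]]
```

View pics/w14.png

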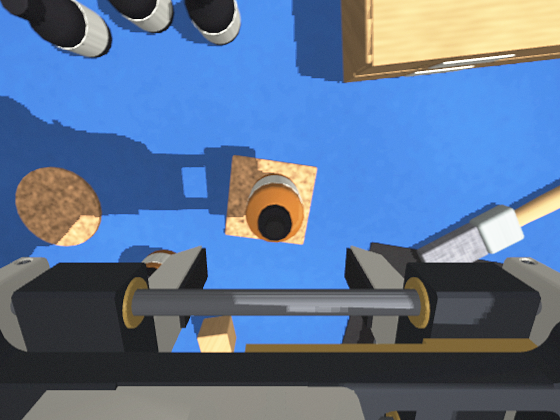

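Call:
carry_out --deltas '[{"offset": [2, 0, 30], "angular": [0, 0, 0], "jaw": 90}, {"offset": [0, 0, 30], "angular": [0, 0, 0], "jaw": 90}, {"offset": [0, 0, 25], "angular": [0, 0, 0], "jaw": 90}, {"offset": [0, 0, 15], "angular": [0, 0, 0], "jaw": 90}, {"offset": [0, 0, 0], "angular": [0, 0, 0], "jaw": 90}]'

```text
time: 33.48
ee_pos: [672.2, -103.4, 66.0]
tool_rot: [0.001, 1.0, 0.001, -0.003]
wrist_force: [-0.9, 0.9, -0.7]
gripper_width: 0.901
```

Call:
carry_out --deltas '[{"offset": [0, 0, 0], "angular": [0, 0, 0], "jaw": 90}, {"offset": [0, 0, 0], "angular": [0, 0, 0], "jaw": 90}]'

```text
time: 33.65
ee_pos: [675.1, -105.7, 71.0]
tool_rot: [0.002, 1.0, 0.0, 0.0]
wrist_force: [-0.5, -0.5, 0.7]
gripper_width: 0.904
```

```bash
python3 - <<'E'
from plan import *
p,R=cur();print(p,manip.read_state()['wrist_force'])
snap('wrist','w15.png')
E
```

```text
[ 675.13997495 -105.66704958   70.98576426] [-0.47582117 -0.46126432  0.69505317]
```

View pics/w15.png

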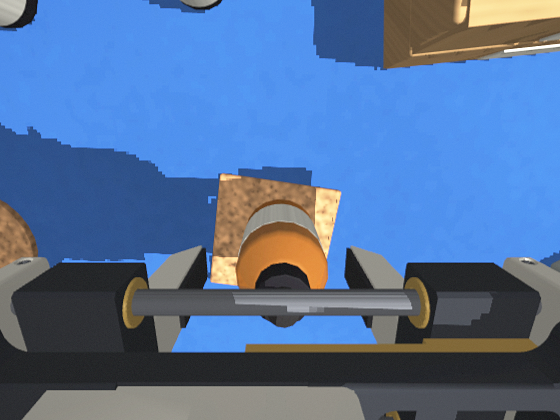

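Call:
carry_out --deltas '[{"offset": [0, 0, 4], "angular": [0, 0, 0], "jaw": 90}, {"offset": [0, 0, 4], "angular": [0, 0, 0], "jaw": 90}, {"offset": [0, 0, 0], "angular": [0, 0, 0], "jaw": 40}, {"offset": [0, 0, 0], "angular": [0, 0, 0], "jaw": 40}, {"offset": [0, 0, 0], "angular": [0, 0, 0], "jaw": 40}]'

```text
time: 34.12
ee_pos: [674.2, -105.7, 61.4]
tool_rot: [0.002, 1.0, -0.0, -0.001]
wrist_force: [-0.6, 0.6, 0.5]
gripper_width: 0.73
```

Call:
carry_out --deltas '[{"offset": [0, 0, 0], "angular": [0, 0, 0], "jaw": 40}, {"offset": [0, 0, 0], "angular": [0, 0, 0], "jaw": 40}, {"offset": [0, 0, 0], "angular": [0, 0, 0], "jaw": 40}]'

```text
time: 34.37
ee_pos: [674.3, -106.0, 61.5]
tool_rot: [0.002, 1.0, -0.0, -0.0]
wrist_force: [0.6, -0.9, -0.0]
gripper_width: 0.561
```

```bash
python3 - <<'E'
from plan import *
p,R=cur();print(p,manip.read_state()['gripper_width'],manip.read_state()['wrist_force'])
plan([((674,-106,p[2]+50),-90),((664,127,p[2]+50),-90)],40,vmax=30)
E
```

```text
[ 674.30341091 -106.01122301   61.51540924] 0.5606263262182013 [ 0.61785217 -0.89446721 -0.02277333]
{"offset":[0,0,-25],"angular":[0.1,0,0],"jaw":40},
{"offset":[0,0,-25],"angular":[0.1,0,0],"jaw":40},
  # way [ 674. -106.  112.]
{"offset":[-1,-29,0],"angular":[0,0,0],"jaw":40},
{"offset":[-2,-29,0],"angular":[0,0,0],"jaw":40},
{"offset":[-1,-29,0],"angular":[0,0,0],"jaw":40}
--
{"offset":[-1,-29,0],"angular":[0,0,0],"jaw":40},
{"offset":[-2,-30,0],"angular":[0,0,0],"jaw":40},
{"offset":[-1,-29,0],"angular":[0,0,0],"jaw":40},
{"offset":[-1,-29,0],"angular":[0,0,0],"jaw":40},
{"offset":[-1,-29,0],"angular":[0,0,0],"jaw":40}
--
  # way [664. 127. 111.]
```

Call:
carry_out --deltas '[{"offset": [0, 0, -20], "angular": [0, 0, 0], "jaw": 40}, {"offset": [0, 0, -25], "angular": [0, 0, 0], "jaw": 40}, {"offset": [-1, -29, 0], "angular": [0, 0, 0], "jaw": 40}, {"offset": [-2, -29, 0], "angular": [0, 0, 0], "jaw": 40}, {"offset": [-1, -29, 0], "angular": [0, 0, 0], "jaw": 40}]'

```text
time: 34.78
ee_pos: [670.1, -17.9, 106.4]
tool_rot: [0.002, 1.0, -0.001, -0.0]
wrist_force: [-0.0, 0.6, -2.2]
gripper_width: 0.556
```

Call:
carry_out --deltas '[{"offset": [-1, -29, 0], "angular": [0, 0, 0], "jaw": 40}, {"offset": [-2, -30, 0], "angular": [0, 0, 0], "jaw": 40}, {"offset": [-1, -29, 0], "angular": [0, 0, 0], "jaw": 40}, {"offset": [-1, -29, 0], "angular": [0, 0, 0], "jaw": 40}, {"offset": [-1, -29, 0], "angular": [0, 0, 0], "jaw": 40}]'

```text
time: 35.2
ee_pos: [663.9, 129.2, 105.3]
tool_rot: [0.002, 1.0, -0.0, -0.001]
wrist_force: [1.2, 0.3, -1.0]
gripper_width: 0.557
```

Call:
carry_out --deltas '[{"offset": [0, 0, 20], "angular": [0, 0, 0], "jaw": 40}, {"offset": [0, 0, 10], "angular": [0, 0, 0], "jaw": 40}, {"offset": [0, 0, 0], "angular": [0, 0, 0], "jaw": 40}, {"offset": [0, 0, 0], "angular": [0, 0, 0], "jaw": 40}]'

```text
time: 35.53
ee_pos: [663.9, 125.9, 75.1]
tool_rot: [0.002, 1.0, -0.001, -0.001]
wrist_force: [-0.4, -0.7, -0.1]
gripper_width: 0.558
```

```bash
python3 - <<'E'
from plan import *
p,R=cur();print(p,manip.read_state()['gripper_width'],manip.read_state()['wrist_force'],R.as_matrix()[:,2])
snap('wrist','w16.png');snap('scene','s11.png')
print(proj('wrist',[[664,127.5,6]]))
E
```

```text
[663.86276298 125.94738042  75.135787  ] 0.5584906898628176 [-0.40548466 -0.71464701 -0.06489664] [-0.00248969 -0.00476939 -0.99998553]
[[273.86640837 229.88785589]]
```

View pics/w16.png

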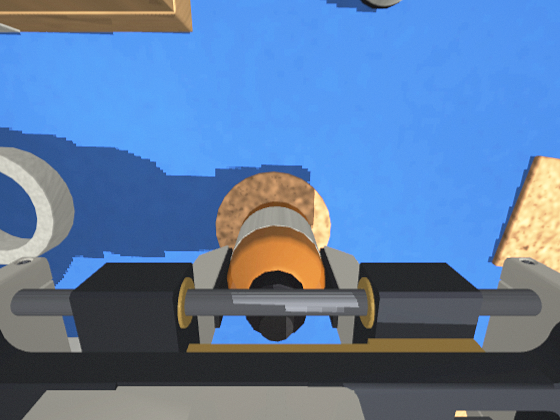

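View pics/s11.png

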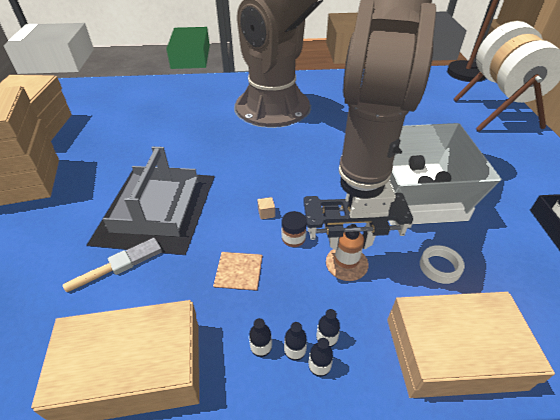

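Call:
carry_out --deltas '[{"offset": [0, -2, 6], "angular": [0, 0, 0], "jaw": 40}, {"offset": [0, 0, 3], "angular": [0, 0, 0], "jaw": 40}, {"offset": [0, 0, 2], "angular": [0, 0, 0], "jaw": 40}, {"offset": [0, 0, 0], "angular": [0, 0, 0], "jaw": 40}]'

```text
time: 35.97
ee_pos: [664.0, 129.3, 63.9]
tool_rot: [0.002, 1.0, -0.0, -0.001]
wrist_force: [-1.2, 0.1, -1.2]
gripper_width: 0.56
```

Call:
carry_out --deltas '[{"offset": [0, 0, 1], "angular": [0, 0, 0], "jaw": 40}, {"offset": [0, 0, 0], "angular": [0, 0, 0], "jaw": 40}, {"offset": [0, 0, 0], "angular": [0, 0, 0], "jaw": 40}]'

```text
time: 36.22
ee_pos: [664.4, 129.3, 63.6]
tool_rot: [0.002, 1.0, -0.0, -0.001]
wrist_force: [0.4, -0.0, -1.6]
gripper_width: 0.56
```

Call:
carry_out --deltas '[{"offset": [0, 0, 1], "angular": [0, 0, 0], "jaw": 40}, {"offset": [0, 0, 1], "angular": [0, 0, 0], "jaw": 40}, {"offset": [0, 0, 0], "angular": [0, 0, 0], "jaw": 40}, {"offset": [0, 0, 0], "angular": [0, 0, 0], "jaw": 40}]'

```text
time: 36.55
ee_pos: [664.4, 129.3, 61.5]
tool_rot: [0.002, 1.0, -0.0, -0.001]
wrist_force: [0.6, 0.5, -1.5]
gripper_width: 0.563
```

Call:
carry_out --deltas '[{"offset": [0, 0, 1], "angular": [0, 0, 0], "jaw": 40}, {"offset": [0, 0, 0], "angular": [0, 0, 0], "jaw": 40}, {"offset": [0, 0, 0], "angular": [0, 0, 0], "jaw": 40}]'

```text
time: 36.8
ee_pos: [664.5, 129.3, 61.4]
tool_rot: [0.002, 1.0, -0.0, -0.0]
wrist_force: [-3.2, -0.4, 6.9]
gripper_width: 0.563
```

Contact; releasing and rising past the 102 mm top.

Call:
carry_out --deltas '[{"offset": [0, 0, 0], "angular": [0, 0, 0], "jaw": 90}, {"offset": [0, 0, 0], "angular": [0, 0, 0], "jaw": 90}, {"offset": [0, 0, 0], "angular": [0, 0, 0], "jaw": 90}, {"offset": [0, 0, 0], "angular": [0, 0, 0], "jaw": 90}, {"offset": [0, 0, 0], "angular": [0, 0, 0], "jaw": 90}]'

```text
time: 37.22
ee_pos: [664.3, 129.4, 60.3]
tool_rot: [0.002, 1.0, -0.0, -0.001]
wrist_force: [0.2, -0.5, 0.1]
gripper_width: 0.868
```

Call:
carry_out --deltas '[{"offset": [0, 0, -20], "angular": [0, 0, 0], "jaw": 90}, {"offset": [0, 0, -35], "angular": [0, 0, 0], "jaw": 90}, {"offset": [0, 0, -35], "angular": [0, 0, 0], "jaw": 90}, {"offset": [0, 0, -15], "angular": [0, 0, 0], "jaw": 90}, {"offset": [0, 0, 0], "angular": [0, 0, 0], "jaw": 90}]'

```text
time: 37.63
ee_pos: [666.8, 129.3, 169.9]
tool_rot: [0.001, 1.0, -0.0, 0.003]
wrist_force: [0.9, 0.3, 0.4]
gripper_width: 0.902
```

```bash
python3 - <<'E'
from plan import *
p,R=cur();print(p,manip.read_state()['gripper_width'],manip.read_state()['wrist_force'])
snap('scene','s12.png');snap('top','t12.png')
for l in ['bottle','jar']:print(l,[ (np.round(r['position'],0).tolist(),round(r['score'],2)) for c in ['scene','top'] for r in manip.tip_of(l,c)[:2]])
plan([((584,20,165),-90)],90)
E
```

```text
[666.75749084 129.28417817 169.92539301] 0.9017054567946495 [0.87728909 0.27382357 0.36727971]
bottle [([663.0, 124.0, 6.0], 0.59), ([664.0, 130.0, 2.0], 0.64), ([461.0, -310.0, 4.0], 0.35)]
jar [([589.0, 21.0, 1.0], 0.62)]
{"offset":[-20,27,0],"angular":[0.1,0,0],"jaw":90},
{"offset":[-20,28,0],"angular":[0.1,0,0],"jaw":90},
{"offset":[-20,27,0],"angular":[0.1,0,0],"jaw":90},
{"offset":[-20,28,-1],"angular":[-0.1,0.2,0],"jaw":90},
  # way [584.  20. 165.]
```

View pics/s12.png

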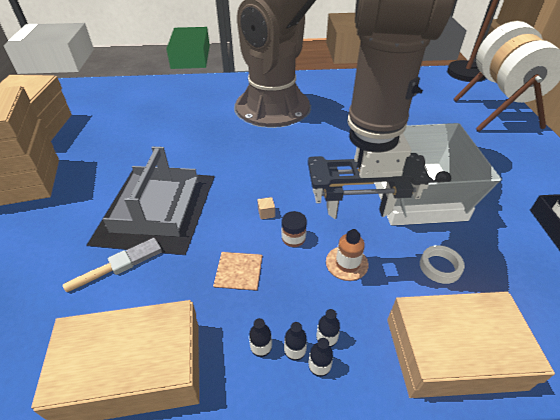

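Call:
carry_out --deltas '[{"offset": [-20, 27, 0], "angular": [0, 0, 0], "jaw": 90}, {"offset": [-20, 28, 0], "angular": [0, 0, 0], "jaw": 90}, {"offset": [-20, 27, 0], "angular": [0, 0, 0], "jaw": 90}, {"offset": [-20, 28, 0], "angular": [0, 0, 0], "jaw": 90}, {"offset": [0, 0, 10], "angular": [0, 0, 0], "jaw": 90}]'

```text
time: 38.35
ee_pos: [581.1, 12.5, 157.1]
tool_rot: [0.003, 1.0, -0.005, -0.001]
wrist_force: [-0.2, -1.0, -0.9]
gripper_width: 0.902
```

Call:
carry_out --deltas '[{"offset": [0, 0, 0], "angular": [0, 0, 0], "jaw": 90}, {"offset": [0, 0, 0], "angular": [0, 0, 0], "jaw": 90}]'

```text
time: 38.52
ee_pos: [584.1, 20.4, 155.2]
tool_rot: [0.002, 1.0, -0.0, -0.001]
wrist_force: [-0.0, -0.1, -0.0]
gripper_width: 0.901
```

```bash
python3 - <<'E'
from plan import *
p,R=cur();print(p)
snap('wrist','w17.png')
for l in ['jar']:print(l,[ (np.round(r['position'],0).tolist(),round(r['score'],2)) for c in ['wrist'] for r in manip.tip_of(l,c)[:2]])
print(proj('wrist',[[585,20,62]]))
E
```

```text
[584.09634185  20.35412883 155.20202383]
jar [([583.0, 21.0, -1.0], 0.8)]
[[277.10785966 219.12616696]]
```

View pics/w17.png

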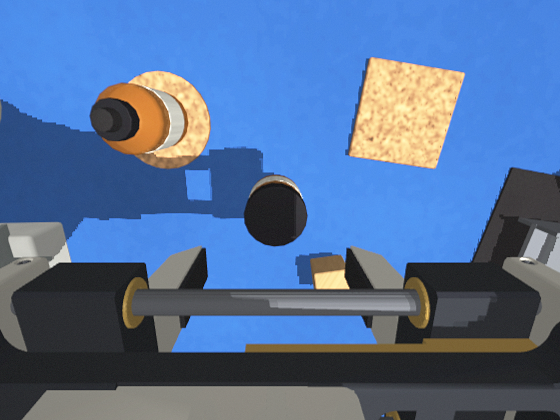

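```bash
python3 - <<'E'
from plan import *
w=toworld('wrist',[(372,57),(464,72),(436,168),(349,154)],6);print(w,w.mean(0))
E
```

```text
[[ 720.71587119  -65.82824352    6.        ]
 [ 708.56327397 -151.58314774    6.        ]
 [ 620.40630136 -140.3880594     6.        ]
 [ 634.19751715  -51.62727555    6.        ]] [ 670.97074092 -102.35668155    6.        ]
```

Call:
carry_out --deltas '[{"offset": [1, 0, 35], "angular": [0, 0, 0], "jaw": 90}, {"offset": [0, 0, 35], "angular": [0, 0, 0], "jaw": 90}, {"offset": [0, 0, 30], "angular": [0, 0, 0], "jaw": 90}, {"offset": [0, 0, 20], "angular": [0, 0, 0], "jaw": 90}, {"offset": [0, 0, 0], "angular": [0, 0, 0], "jaw": 90}]'

```text
time: 39.03
ee_pos: [583.2, 20.6, 32.0]
tool_rot: [0.002, 1.0, 0.001, -0.004]
wrist_force: [-0.6, -0.4, 0.6]
gripper_width: 0.902
```

Call:
carry_out --deltas '[{"offset": [0, 0, 0], "angular": [0, 0, 0], "jaw": 40}, {"offset": [0, 0, 0], "angular": [0, 0, 0], "jaw": 40}, {"offset": [0, 0, 0], "angular": [0, 0, 0], "jaw": 40}, {"offset": [0, 0, 0], "angular": [0, 0, 0], "jaw": 40}, {"offset": [0, 0, 0], "angular": [0, 0, 0], "jaw": 40}]'

```text
time: 39.45
ee_pos: [586.0, 19.6, 37.1]
tool_rot: [0.001, 1.0, -0.0, 0.0]
wrist_force: [-0.4, -1.5, 6.7]
gripper_width: 0.595
```

```bash
python3 - <<'E'
from plan import *
p,R=cur();print(p,manip.read_state()['gripper_width'],manip.read_state()['wrist_force'])
plan([((p[0],p[1],p[2]+45),-90),((668,-103,p[2]+45),-90)],40,vmax=30)
E
```

```text
[586.03900486  19.6231676   37.13405059] 0.5949428492564718 [-0.42390614 -1.51952152  6.72963612]
{"offset":[0,0,-22],"angular":[0.1,0,0],"jaw":40},
{"offset":[0,0,-23],"angular":[0.1,0,0],"jaw":40},
  # way [586.  20.  82.]
{"offset":[16,25,0],"angular":[0,0,0],"jaw":40},
{"offset":[17,24,0],"angular":[0,0,0],"jaw":40},
{"offset":[16,25,0],"angular":[0,0,0],"jaw":40}
--
{"offset":[17,24,0],"angular":[0,0,0],"jaw":40},
{"offset":[16,25,0],"angular":[0,0,0],"jaw":40},
  # way [ 668. -103.   82.]
```

Call:
carry_out --deltas '[{"offset": [0, 0, -22], "angular": [0, 0, 0], "jaw": 40}, {"offset": [0, 0, -23], "angular": [0, 0, 0], "jaw": 40}, {"offset": [16, 25, 0], "angular": [0, 0, 0], "jaw": 40}, {"offset": [17, 24, 0], "angular": [0, 0, 0], "jaw": 40}, {"offset": [16, 25, 0], "angular": [0, 0, 0], "jaw": 40}]'

```text
time: 39.87
ee_pos: [635.2, -54.2, 82.1]
tool_rot: [0.001, 1.0, 0.001, 0.0]
wrist_force: [0.4, -0.2, -3.0]
gripper_width: 0.592
```

Call:
carry_out --deltas '[{"offset": [17, 24, 0], "angular": [0, 0, 0], "jaw": 40}, {"offset": [17, 25, 0], "angular": [0, 0, 0], "jaw": 40}, {"offset": [0, 0, 0], "angular": [0, 0, 0], "jaw": 40}, {"offset": [0, 0, 20], "angular": [0, 0, 0], "jaw": 40}, {"offset": [0, 0, 0], "angular": [0, 0, 0], "jaw": 40}]'

```text
time: 40.28
ee_pos: [666.7, -103.5, 58.9]
tool_rot: [0.001, 1.0, -0.001, -0.002]
wrist_force: [-1.0, 0.2, -3.2]
gripper_width: 0.593
```

Call:
carry_out --deltas '[{"offset": [0, 0, 5], "angular": [0, 0, 0], "jaw": 40}, {"offset": [0, 0, 0], "angular": [0, 0, 0], "jaw": 40}, {"offset": [0, 0, 0], "angular": [0, 0, 0], "jaw": 40}]'

```text
time: 40.53
ee_pos: [668.2, -103.1, 56.7]
tool_rot: [0.002, 1.0, 0.0, -0.001]
wrist_force: [-0.1, 0.0, -1.8]
gripper_width: 0.594
```

```bash
python3 - <<'E'
from plan import *
p,R=cur();print(p,manip.read_state()['gripper_width'],manip.read_state()['wrist_force'])
snap('wrist','w18.png')
print(proj('wrist',[[669,-103,6]]))
E
```

```text
[ 668.19943545 -103.05749177   56.68744755] 0.5937538429391632 [-0.13160739  0.01936765 -1.81289371]
[[276.04381933 237.56935057]]
```

View pics/w18.png

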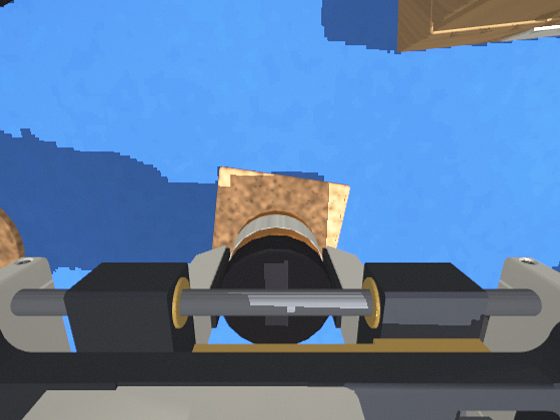

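Call:
carry_out --deltas '[{"offset": [0, 0, 6], "angular": [0, 0, 0], "jaw": 40}, {"offset": [0, 0, 3], "angular": [0, 0, 0], "jaw": 40}, {"offset": [0, 0, 2], "angular": [0, 0, 0], "jaw": 40}, {"offset": [0, 0, 0], "angular": [0, 0, 0], "jaw": 40}]'

```text
time: 40.92
ee_pos: [667.8, -103.5, 44.7]
tool_rot: [0.002, 1.0, -0.0, -0.001]
wrist_force: [-0.4, 0.1, -1.6]
gripper_width: 0.595
```

Call:
carry_out --deltas '[{"offset": [0, 0, 1], "angular": [0, 0, 0], "jaw": 40}, {"offset": [0, 0, 1], "angular": [0, 0, 0], "jaw": 40}, {"offset": [0, 0, 0], "angular": [0, 0, 0], "jaw": 40}]'

```text
time: 41.17
ee_pos: [668.2, -103.8, 43.3]
tool_rot: [0.002, 1.0, -0.0, -0.001]
wrist_force: [0.0, 0.5, -2.3]
gripper_width: 0.592
```

Call:
carry_out --deltas '[{"offset": [0, 0, 0], "angular": [0, 0, 0], "jaw": 40}, {"offset": [0, 0, 0], "angular": [0, 0, 0], "jaw": 40}]'

```text
time: 41.33
ee_pos: [668.2, -103.7, 43.4]
tool_rot: [0.002, 1.0, -0.0, -0.001]
wrist_force: [0.3, 0.9, -1.8]
gripper_width: 0.592
```

Call:
carry_out --deltas '[{"offset": [0, 0, 1], "angular": [0, 0, 0], "jaw": 40}, {"offset": [0, 0, 1], "angular": [0, 0, 0], "jaw": 40}, {"offset": [0, 0, 0], "angular": [0, 0, 0], "jaw": 40}, {"offset": [0, 0, 0], "angular": [0, 0, 0], "jaw": 40}]'

```text
time: 41.67
ee_pos: [668.4, -103.8, 43.1]
tool_rot: [0.001, 1.0, -0.0, -0.0]
wrist_force: [-7.0, 3.2, 15.1]
gripper_width: 0.59
```

Seated (about 15 N contact). Releasing, then withdrawing.

Call:
carry_out --deltas '[{"offset": [0, 0, -1], "angular": [0, 0, 0], "jaw": 40}, {"offset": [0, 0, 0], "angular": [0, 0, 0], "jaw": 90}, {"offset": [0, 0, 0], "angular": [0, 0, 0], "jaw": 90}, {"offset": [0, 0, 0], "angular": [0, 0, 0], "jaw": 90}, {"offset": [0, 0, 0], "angular": [0, 0, 0], "jaw": 90}]'

```text
time: 42.08
ee_pos: [668.2, -103.7, 42.2]
tool_rot: [0.002, 1.0, -0.0, -0.001]
wrist_force: [0.5, 0.6, -0.4]
gripper_width: 0.831
```

Call:
carry_out --deltas '[{"offset": [0, 0, -20], "angular": [0, 0, 0], "jaw": 90}, {"offset": [0, 0, -35], "angular": [0, 0, 0], "jaw": 90}, {"offset": [0, 0, -35], "angular": [0, 0, 0], "jaw": 90}, {"offset": [0, 0, -35], "angular": [0, 0, 0], "jaw": 90}, {"offset": [0, 0, -35], "angular": [0, 0, 0], "jaw": 90}]'

```text
time: 42.5
ee_pos: [668.1, -103.3, 203.7]
tool_rot: [0.002, 1.0, -0.0, -0.001]
wrist_force: [0.2, -0.1, -1.0]
gripper_width: 0.9
```

Call:
carry_out --deltas '[{"offset": [-35, 0, 0], "angular": [0, 0, 0], "jaw": 90}, {"offset": [-35, 0, 0], "angular": [0, 0, 0], "jaw": 90}, {"offset": [-35, 0, 0], "angular": [0, 0, 0], "jaw": 90}, {"offset": [-35, 0, 0], "angular": [0, 0, 0], "jaw": 90}, {"offset": [-35, 0, 0], "angular": [0, 0, 0], "jaw": 90}]'

```text
time: 42.92
ee_pos: [491.6, -103.1, 202.2]
tool_rot: [0.002, 1.0, -0.0, -0.001]
wrist_force: [0.4, 0.7, 1.4]
gripper_width: 0.902
```

```bash
python3 - <<'E'
from plan import *
p,R=cur();print(p,manip.read_state()['wrist_force'],manip.read_state()['joint_pos'])
snap('scene','s13.png');snap('top','t13.png')
for l in ['bottle','jar','tote','tote_grip','cap0','square_stand','round_stand','carton','tape_roll','brush']:print(l,[ (c,np.round(r['position'],0).tolist(),round(r['score'],2)) for c in ['scene','top'] for r in manip.tip_of(l,c)[:5]])
E
```

```text
[ 491.64418137 -103.06087403  202.17358121] [0.42141975 0.65608424 1.44637253] [-0.64271155  0.38840765  0.99722406  1.97010608 -0.38632849  0.98887507
 -1.03235808]
bottle [('scene', [661.0, 126.0, 4.0], 0.81), ('top', [686.0, 322.0, 2.0], 0.64), ('top', [662.0, 129.0, 6.0], 0.62)]
jar [('scene', [668.0, -103.0, 7.0], 0.65), ('top', [661.0, -104.0, 6.0], 0.46)]
tote [('scene', [462.0, -306.0, 5.0], 0.91), ('top', [462.0, -312.0, 4.0], 0.84)]
tote_grip [('scene', [458.0, -312.0, 104.0], 0.73), ('top', [455.0, -306.0, 102.0], 0.72), ('top', [663.0, 132.0, 5.0], 0.18)]
cap0 [('scene', [479.0, 385.0, 63.0], 0.66), ('scene', [487.0, 342.0, 61.0], 0.56), ('scene', [407.0, 343.0, 58.0], 0.48), ('top', [491.0, 339.0, 58.0], 0.71), ('top', [476.0, 385.0, 61.0], 0.65), ('top', [410.0, 346.0, 62.0], 0.55)]
square_stand [('top', [661.0, 131.0, 0.0], 0.27)]
round_stand [('scene', [665.0, 127.0, -2.0], 0.65), ('top', [663.0, 127.0, -2.0], 0.86)]
carton [('scene', [502.0, -37.0, 2.0], 0.58)]
tape_roll [('scene', [690.0, 324.0, 0.0], 0.96), ('scene', [673.0, -101.0, -0.0], 0.31), ('scene', [456.0, -312.0, 100.0], 0.15), ('top', [683.0, 322.0, 2.0], 0.82)]
brush [('scene', [647.0, -369.0, 1.0], 0.86), ('top', [646.0, -365.0, -0.0], 0.62)]
```

View pics/s13.png

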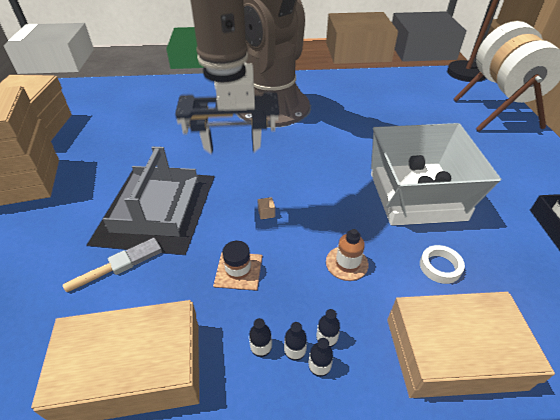

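View pics/t13.png

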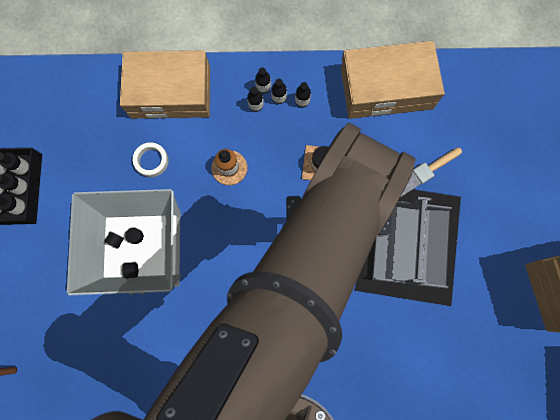

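Call:
carry_out --deltas '[{"offset": [0, 0, 0], "angular": [0, 0, 0], "jaw": 90}, {"offset": [0, 0, 0], "angular": [0, 0, 0], "jaw": 90}, {"offset": [0, 0, 0], "angular": [0, 0, 0], "jaw": 90}]'

```text
time: 44.27
ee_pos: [493.4, -103.0, 202.5]
tool_rot: [0.002, 1.0, -0.0, -0.001]
wrist_force: [0.9, -0.5, -0.3]
gripper_width: 0.901
```

```bash
python3 - <<'E'
from plan import *
manip.get_image('scene')
print([(l,np.round(r['position'],0).tolist()) for l in ['jar','bottle'] for r in manip.tip_of(l,'scene')[:1]])
print(manip.finish_job())
E
```

```text
[('jar', [667.0, -102.0, 8.0]), ('bottle', [661.0, 126.0, 5.0])]
the job is handed in; nothing more can be done
None
```

I finished the changeover and handed the job in at about 44 s. The hand-in returned no verdict, so the results below come from my own last camera checks.

- **Caps:** Three caps were present. I put all three in the tote and tipped them into the hopper, and all three show inside it at about 60 mm height, below the rim.
- **Tote:** It stands upright and empty on its mat, near (462, -309). That is about 5 mm from the mat's centre and about 2° off square.
- **Jar:** It stands upright on the square stand at about (668, -103), within a few millimetres of the centre. The top camera put it about 7 mm further in, but the arm was partly hiding it in that view.
- **Bottle:** It stands upright on the round stand at about (662, 127), also within a few millimetres of the centre.
- **Bystanders:** The carton, tape roll and brush were where they started, within measuring error.
- **Gripper:** It is open, about 200 mm above the bench, touching nothing.

**What did not go smoothly:**
- The first tip stalled at about 49° because the arm was near a joint limit. I turned the tote over the hopper and tipped it again; no joint limit was passed and no cap was lost.
- One cap shifted inside the hopper between two pictures, and it stayed inside.

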